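# Load the brazing rail from the hasped parts case

### The arm

A 6-joint arm with a two-finger parallel gripper is mounted at the origin on the work surface. World frame = base frame: x ahead of the robot, y to its left, z up, the work surface at z = 0. Lengths are in m, angles in degrees, forces in N, time in s.
With the tool pointing down it reaches from about 0.3 to 0.85 m from the base axis. Payload 5.4 kg.
Tool frame: the origin (TCP) lies on the centre line of the jaws, within the pads' length; the fingertips stand 14 mm ahead of it and the grasp point (between the pads) lies 5 mm behind it; z points along the fingers, y is the line along which they close (so a half turn about z gives the same grasp; the last joint's range is limited). The gripper opens to 85 mm and grips with 20 to 120 N. Pads are 22 mm wide; open, the fingers measure 114 mm over their backs; the gripper's body (76 mm by 85 mm) begins 54 mm behind the grasp point. The pads swing forward as they close: fully open they stand 13 mm farther back than shut.
Start: joints at [55.342, 9.076, 91.501, -0, 79.423, -12.038], TCP at [0.221, 0.531, 0.245] pointing down, gripper open.
Joint ranges: [-166.64, 166.64], [-54.1, 131.32], [10.49, 154.53], [-73.88, 253.88], [9.74, 151.15], [-171.62, 171.62]. Speed limits (degrees/s): [147.25, 147.25, 180, 180, 180, 180].

### API

Orientations are given as a 3x3 rotation matrix whose columns are the frame's x, y, z axes.
In Python, from bench import get_state, camera, sign_off, find_in gives the robot as it stands.
- The arm moves only by the tool carry_out, never from a script. Its argument "deltas" is a list of rows, each a list of 3 entries, a list of its own where there are three numbers: the opening, from 0 (shut) to 1 (fully open), then the shift along the tool's x, y, z as a fraction of full scale, then the turn about the tool's z as a fraction of full scale. In form: [[gripper, [dx, dy, dz], turn], ...]. A call has 1 to 10 rows; each row shifts and turns the commanded pose from where the row before left it, along the tool's axes as they then stand; what a row does not reach is not made up. Full scale, the value 1, is 0.5 m for a shift and 180 degrees for a turn. A row lasts 1/8 s, in which the tool goes at most 62.5 mm and 10.7 degrees, less where a joint would pass 70% of its speed; a pose out of reach is approached as far as the arm can. A call with a number of a shift or a turn outside -1 to 1 is refused whole. A call with a gripper value outside its range is refused whole. The fingers move at their own pace and stop on an object; "newtons" is the grip in N (left out, the last holds). Time passes only in rows, so rows that do not move let the fingers close. It gives the time, the measured TCP pose, the force, the opening and the grip force at its end, in the units of the state.
- get_state(): the state, without advancing time (a new reading comes with each control period).
- camera(name): name is "scene" or "top" or "wrist"; returns a dict with "pixels" (480x640x3 uint8, red, green, blue), "z_map" (480x640 float32, m along the optical axis (not along the pixel's ray), 0 where there is no reading), "K" (3x3 intrinsics, pixels), "k1" (the pictures are not rectified: a ray, as slopes to the right and down, at radius r is drawn at 1 + k1 r^2 times it, then the intrinsics apply), "R" (3x3) and "t" (3): a world point X has camera coordinates R X + t; the wrist camera has in their place "mount" (4x4, takes a point from camera to tool coordinates, whose origin is the TCP and whose axes are the flange's). Camera axes: x right, y down, z forward; pixel columns grow to the right and rows downward; lengths in m; the calibration is good to about 2 mm. A picture is of the moment at which its call begins: read the wrist's pose just before it.
- sign_off(): hands the job in; it is judged then, once.
Trained networks look in a picture, given as the dict that the camera call returned (one of the last four; its "shot" number tells which), for a name from the list of things; names that differ only in an ending like _2 or _b are one class to them, and where a whole thing is asked for, a point or a joint stands for the part that bears it (a point fixed in the world has none). Each returns a list of dicts, best first, with "conf" (0 to 1); they miss things now and then, are a little off and sometimes report something else, mostly with a low value. They report only what shows in the picture. A call takes as long as a camera call.
- find_in(picture, thing): "pixel" ([column, row] in pixels, amid what is visible of it).
The state is a dict: "time": time; "joint_pos": joint angles; "dq": joint speeds; "joint_efforts": joint torques, N m; "eef_pos": TCP position; "eef_rot": TCP orientation; "contact_force": force on the tool from outside, world axes, zero at the start; "moment": the same for the moment, N m; "gripper_width": finger opening in m; "gripper_force": force on a finger pad.
Only numpy, scipy, OpenCV 4.12 (cv2) and the standard library are available. Lean on these libraries where they do the work, as an engineer would, in place of code of your own. Each camera call takes 0.05 s, during which the arm holds its last target. There are 200 camera calls.

### The job

Swing the hasp off the catch of the grey parts case until it leans well back past upright, open the lid up to about upright so that it stands by itself, and set every work carrier from the case astride the feed rail, pushed up into one closed row: the first flush against the end stop, each next one flush against its neighbour. Then, with the hasp still folded back, shut the lid fully, swing the hasp over the catch again and lay it flat; the hasp must be back out of the way whenever the lid is raised. There are two to four carriers; leave the horn, jar and mallet where they are.

Things in the scene. Friction and masses are not known exactly. Their poses are not given: they have to be found in the camera images.
- case: Grey steel parts case, fixed, 182 (x) x 300 (y) x 76 mm high, walls and floor 6 mm, a wall across its middle (x = 0); origin at the centre of its underside, its front (-x) roughly faces the robot; top open under the lid. The carriers stand in its front bay at the start; the rear bay holds a fixed insert.
- lid (a joint): Lid of the case, 8 mm thick, hinged along the case's far (+x) top rim: 0 = shut, grows as it opens upward, 1.57 = upright, 1.75 = end of travel. A stiff hinge (about 6 N at the knob): it stays where it is left.
- lid_hinge (a point): Midpoint of the lid's hinge line, which runs along the case's y axis (axes as the case's).
- lid_knob (a point): Centre of the lid's black T-knob: a round bar 14 mm across and 28 mm long along the case's y axis, on a 14 mm wide post. With the lid shut it is 150 mm in front (-x) of the hinge line, 55 mm to the -y side and 30 mm above the hinge line (22 mm above the lid's top face). Axes turn with the lid.
- hasp (a joint): Steel hasp, a slotted strap 22 mm wide, 64 mm long and 4 mm thick, hinged at the case's front top rim: 0 = lying flat on the lid over the catch (a small brass staple 10 x 6 x 14 mm on the lid, 32 mm from the hasp's hinge), grows as it swings up (1.57 = upright) and back towards the robot, 2.4 = end of travel. It stays where it is left.
- hasp_hinge (a point): Middle of the hasp's hinge pin, which runs along the case's y axis (axes as the case's); 97 mm in front of the case's centre, 55 mm to its +y side, 86 mm above its underside.
- hasp_knob (a point): Centre of the T-grip at the hasp's free end: a round bar 12 mm across and 26 mm long along the case's y axis. With the hasp flat it is 55 mm beyond (+x) the hinge pin and 16 mm above it. Axes turn with the hasp.
- rail: Feed rail, fixed: dark steel bar 24 mm wide, 250 mm long along its x axis, raised 18 mm over a grey base plate (270 x 170 x 20 mm), rail top 38 mm above the table. Origin under the middle of the plate. At its +x end (away from the robot) stands the end stop, a plate 60 mm wide, top at 68 mm height.
- rail_stop (a point): On the stop's working face (which looks along the rail's -x), middle of the rail, at the height of the rail's top. Axes as the rail's. The usable rail runs 240 mm from here along -x.
- carrier1: Work carrier 1 (all alike, symmetric, ~180 g). Aluminium saddle 40 (x) x 60 (y) x 26 mm high; groove underneath along x, 34 mm wide, 16 mm deep, so it sits astride the rail with its origin 16 mm below the rail top. On it a brass fin to grip: 12 mm thick (y), 40 mm long (x), from 26 to 48 mm height, with end horns up to 58 mm. Origin: centre of underside, z up.
- carrier2: Work carrier 2 (all alike, symmetric, ~180 g). Aluminium saddle 40 (x) x 60 (y) x 26 mm high; groove underneath along x, 34 mm wide, 16 mm deep, so it sits astride the rail with its origin 16 mm below the rail top. On it a brass fin to grip: 12 mm thick (y), 40 mm long (x), from 26 to 48 mm height, with end horns up to 58 mm. Origin: centre of underside, z up.
- carrier3: Work carrier 3 (all alike, symmetric, ~180 g). Aluminium saddle 40 (x) x 60 (y) x 26 mm high; groove underneath along x, 34 mm wide, 16 mm deep, so it sits astride the rail with its origin 16 mm below the rail top. On it a brass fin to grip: 12 mm thick (y), 40 mm long (x), from 26 to 48 mm height, with end horns up to 58 mm. Origin: centre of underside, z up.
- carrier4: Work carrier 4 (all alike, symmetric, ~180 g). Aluminium saddle 40 (x) x 60 (y) x 26 mm high; groove underneath along x, 34 mm wide, 16 mm deep, so it sits astride the rail with its origin 16 mm below the rail top. On it a brass fin to grip: 12 mm thick (y), 40 mm long (x), from 26 to 48 mm height, with end horns up to 58 mm. Origin: centre of underside, z up.
- horn: Bystander: nickel-plated horn bell standing mouth down, 90 mm across, 130 mm high. Leave alone.
- flux: Bystander: flux jar, 60 mm across, 70 mm high. Leave alone.
- mallet: Bystander: small wooden mallet lying flat. Leave alone.

How it is judged:
By the outcome, as a careful person would: the job done as asked, in the order asked, and still so for the second after the job is handed in, with the robot touching nothing.
Of carrier1, carrier2, carrier3, carrier4 only 2 to 4 are there at a start; the rules pass over those that are not, and their reading is None.
At some moment in a run one of carrier1, carrier2, carrier3, carrier4 may be knocked a few centimetres aside while the robot is not near it.
It also fails if it takes over 210 s, if anything falls off the work surface, if the arm or the gripper's body presses on something with over 40 N, if the wrist force passes 120 N, or if a joint passes its speed limit or range.

## Working session

There is one attempt and no reset: what is moved stays moved. The work goes in short steps, Python scripts to look and compute and a tool call to move; the robot and the scene stay as the last step left them, time stands still between calls to the robot, and variables do not carry over. Pictures are saved under pics/ and viewed, at most 14 in all, crops included, and the job is handed in when it is done.

Besides the shell and the picture viewer there is one more tool, called after "Request:" in YAML: its name, and indented under it one key for each argument. carry_out: Moves the arm, as the interface text tells. Its arguments: {"type":"object","properties":{"deltas":{"type":"array"},"newtons":{"type":"number"}},"required":["deltas"]}

```bash
ls; mkdir -p pics; cat > h.py <<'E'
import numpy as np, cv2
from bench import get_state, camera, sign_off, find_in
def save(p,n): cv2.imwrite('pics/'+n,p['pixels'][:,:,::-1])
def pose(p):
    # returns Rcw,tcw : world = Rcw@c + tcw
    if 'R' in p: R=np.array(p['R']);t=np.array(p['t']);return R.T,-R.T@t
    s=p['state'];M=np.array(p['mount']);Rt=np.array(s['eef_rot']);return Rt@M[:3,:3],Rt@M[:3,3]+np.array(s['eef_pos'])
def shot(n):
    s=get_state();p=camera(n);p['state']=s;return p
def rays(p,px):
    K=np.array(p['K']);k=p['k1'];px=np.atleast_2d(np.float64(px))
    return cv2.undistortPoints(px[:,None],K,np.array([k,0,0,0.])).reshape(-1,2)
def cloud(p):
    v,u=np.mgrid[0:480,0:640];r=rays(p,np.c_[u.ravel(),v.ravel()]);z=p['z_map'].ravel()
    R,t=pose(p);X=np.c_[r*z[:,None],z]@R.T+t;X[z<=0]=np.nan;return X.reshape(480,640,3)
def proj(p,X):
    R,t=pose(p);c=(np.atleast_2d(X)-t)@R;s=c[:,:2]/c[:,2:];s=s*(1+p['k1']*(s**2).sum(1))[:,None]
    K=np.array(p['K']);return s@K[:2,:2].T+K[:2,2]
E
cat > a.py <<'E'
from h import *
s=get_state();print({k:np.round(v,3).tolist() for k,v in s.items()})
for n in ['scene','top']:
    p=shot(n);save(p,n+'0.png');X=cloud(p)
    R,t=pose(p);print(n,np.round(t,3),np.round(R,2).tolist())
    for th in ['case','lid_knob','hasp_knob','hasp','lid','rail','carrier1','horn','flux','mallet']:
        for d in find_in(p,th)[:4]:
            u,v=map(int,np.round(d['pixel']));print(th,round(d['conf'],2),u,v,np.round(X[v,u],3))
E
python3 a.py
```

```text
pics
{'time': 0.0, 'joint_pos': [55.344, 9.112, 91.574, 0.001, 79.425, -12.037], 'dq': [-0.014, -0.007, 0.031, -0.043, -0.0, -0.132], 'joint_efforts': [0.0, -39.6, -33.143, -0.0, 0.008, 0.0], 'eef_pos': [0.221, 0.53, 0.244], 'eef_rot': [[-0.923, 0.385, -0.001], [0.385, 0.923, -0.002], [0.0, -0.002, -1.0]], 'contact_force': [0.264, 0.655, 0.313], 'moment': [0.002, -0.013, 0.007], 'gripper_force': 0.0, 'gripper_width': 0.085}
scene [ 1.26  -0.617  1.308] [[0.7, 0.56, -0.43], [0.71, -0.56, 0.42], [-0.0, -0.61, -0.8]]
case 0.76 256 280 [ 0.567 -0.181  0.081]
lid_knob 0.71 257 277 [ 0.563 -0.174  0.084]
hasp_knob 0.39 339 219 [0.545 0.149 0.026]
lid 0.83 254 274 [ 0.55  -0.173  0.083]
rail 0.55 338 219 [0.539 0.151 0.018]
carrier1 0.74 339 219 [0.545 0.149 0.026]
horn 0.9 362 317 [ 0.819 -0.048  0.04 ]
flux 0.86 158 343 [ 0.531 -0.471  0.072]
mallet 0.94 418 158 [0.547 0.51  0.024]
top [0.269 0.007 1.75 ] [[0.01, -0.98, 0.21], [-1.0, -0.01, 0.0], [-0.0, -0.21, -0.98]]
case 0.66 377 268 [ 0.542 -0.159  0.083]
case 0.46 135 270 [0.538 0.518 0.025]
case 0.42 376 266 [ 0.548 -0.157  0.079]
lid_knob 0.62 381 267 [ 0.545 -0.17   0.084]
hasp_knob 0.62 356 288 [ 0.487 -0.102  0.081]
hasp_knob 0.61 262 276 [0.523 0.156 0.039]
hasp 0.72 358 290 [ 0.48  -0.107  0.092]
lid 0.88 376 267 [ 0.545 -0.156  0.084]
rail 0.87 260 275 [0.526 0.162 0.038]
horn 0.95 331 180 [ 0.795 -0.033  0.066]
flux 0.61 483 285 [ 0.499 -0.451  0.073]
mallet 0.6 136 268 [0.543 0.515 0.026]
```

View pics/top0.png

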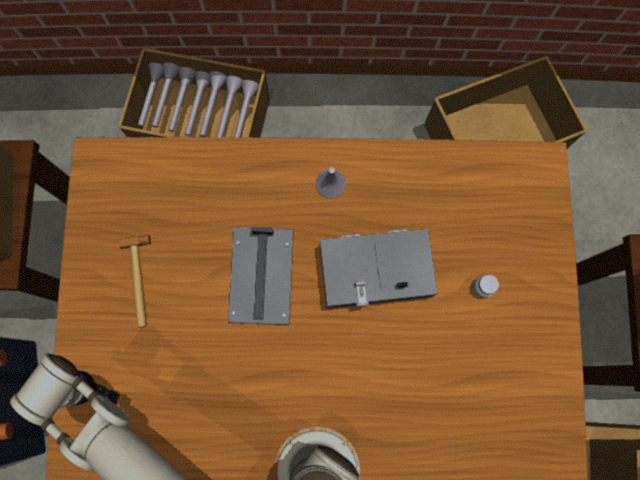

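View pics/scene0.png

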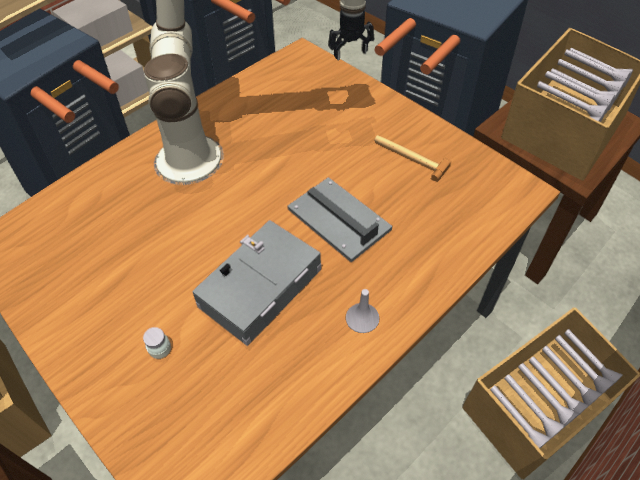

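The top view shows the case at (377,267), hasp (361,293), lid knob (402,285), and rail (261,275) with its stop at (262,231). The scene view agrees. Next I'll fit the case and rail poses from depth.

```bash
cat > fit.py <<'E'
from h import *
def rect(P):
    (c,wh,a)=cv2.minAreaRect(np.float32(P[:,:2]*1000));b=cv2.boxPoints((c,wh,a));return np.round(c,1),np.round(wh,1),round(a,2)
def blob(X,box,z0,z1):
    m=(X[...,0]>box[0])&(X[...,0]<box[1])&(X[...,1]>box[2])&(X[...,1]<box[3])&(X[...,2]>z0)&(X[...,2]<z1)
    m=cv2.morphologyEx(m.astype(np.uint8),cv2.MORPH_OPEN,np.ones((3,3)));n,l,st,_=cv2.connectedComponentsWithStats(m)
    if n<2: return np.zeros((0,3))
    return X[l==1+np.argmax(st[1:,4])]
if __name__=='__main__':
  for n in ['scene','top']:
    p=shot(n);X=cloud(p)
    for nm,b,z0,z1 in [('lid',(.35,.75,-.4,.04),.076,.094),('plate',(.35,.75,.04,.3),.013,.028),('railtop',(.35,.75,.04,.3),.031,.045),('stop',(.35,.75,.04,.3),.058,.08)]:
        P=blob(X,b,z0,z1);print(n,nm,len(P),rect(P) if len(P)>5 else '', np.round(np.median(P[:,2]),4))
E
python3 fit.py
```

```text
scene lid 6652 (array([ 548.7, -163. ]), array([196.2, 302.5]), 6.76) 0.0844
scene plate 1971 (array([532.1, 122.4]), array([100.3, 275.2]), 88.95) 0.0197
scene railtop 504 (array([520.4, 160.7]), array([ 31.1, 224.8]), 88.12) 0.0376
scene stop 102 (array([654.3, 156.6]), array([62.8, 14.2]), 89.01) 0.0667
top lid 6516 (array([ 543.9, -162. ]), array([194.9, 303.3]), 8.51) 0.083
top plate 1718 (array([528. , 112.9]), array([ 73.8, 269.9]), 88.53) 0.0193
top railtop 248 (array([587.3, 159.1]), array([116.9,  23.1]), 0.12) 0.0371
top stop 48 (array([648.7, 143.4]), array([28.8, 11.5]), 87.21) 0.0664
```

```bash
cat > plan.py <<'E'
from h import *
def plan(*legs,start=None,q=3):
    """legs: (pos, yaw_deg of tool y, grip, step_mm). prints rows in tool fractions, re-rounding against simulated pose"""
    if start is None:
        s=get_state();R=np.array(s['eef_rot']);p=np.array(s['eef_pos']);a=np.degrees(np.arctan2(R[1,1],R[0,1]))
    else: p,a=np.array(start[0],float),start[1]
    out=[]
    for pos,yaw,g,step in legs:
        pos=np.array(pos,float);n=int(max(1,np.ceil(np.linalg.norm(pos-p)*1000/step-1e-6),np.ceil(abs(yaw-a)/9-1e-6)))
        P0,A0=p.copy(),a
        for i in range(1,n+1):
            tp=P0+(pos-P0)*i/n;ta=A0+(yaw-A0)*i/n
            r=np.radians(a);Rm=np.array([[-np.sin(r),np.cos(r),0],[np.cos(r),np.sin(r),0],[0,0,-1.]]).T
            Rm=np.stack([[-np.sin(r),np.cos(r),0],[np.cos(r),np.sin(r),0],[0,0,-1.]],1)
            d=np.round(Rm.T@(tp-p)/.5,q)+0.0;t=round(-(ta-a)/180,q)+0.0
            p=p+Rm@d*.5;a=a-t*180
            out.append([g,d.tolist(),t])
    for i in range(0,len(out),10): print(str(out[i:i+10]).replace(' ',''))
    print('end',np.round(p,4),round(a,2))
E
python3 - <<'E'
from plan import *
plan(([.40,.36,.36],82,1,55),([.45,.15,.38],90,1,55))
p=shot('wrist');print(np.round(p['mount'],3).tolist(),p['K'])
E
```

```text
[[1,[-0.092,-0.036,-0.046],np.float64(-0.016)],[1,[-0.091,-0.04,-0.046],np.float64(-0.016)],[1,[-0.088,-0.044,-0.046],np.float64(-0.017)],[1,[-0.086,-0.05,-0.046],np.float64(-0.016)],[1,[-0.083,-0.053,-0.045],np.float64(-0.016)],[1,[-0.039,-0.1,-0.01],np.float64(-0.011)],[1,[-0.036,-0.102,-0.01],np.float64(-0.011)],[1,[-0.033,-0.103,-0.01],np.float64(-0.011)],[1,[-0.029,-0.104,-0.01],np.float64(-0.012)]]
end [0.4502 0.1501 0.3798] 90.06
[[0.001, -0.956, -0.292, 0.075], [1.0, 0.001, 0.0, 0.001], [-0.0, -0.292, 0.956, -0.129], [0.0, 0.0, 0.0, 1.0]] [[429.89113366   0.         318.67040531]
 [  0.         429.89113366 240.77103955]
 [  0.           0.           1.        ]]
```

Request:
carry_out:
  deltas:
    - [1,[-0.092,-0.036,-0.046],-0.016]
    - [1,[-0.091,-0.04,-0.046],-0.016]
    - [1,[-0.088,-0.044,-0.046],-0.017]
    - [1,[-0.086,-0.05,-0.046],-0.016]
    - [1,[-0.083,-0.053,-0.045],-0.016]
    - [1,[-0.039,-0.1,-0.01],-0.011]
    - [1,[-0.036,-0.102,-0.01],-0.011]
    - [1,[-0.033,-0.103,-0.01],-0.011]
    - [1,[-0.029,-0.104,-0.01],-0.012]
    - [1,[0,0,0],0]

```text
time: 2.5
eef_pos: [0.4511, 0.1473, 0.3803]
eef_rot: [[-1.0, 0.005, 0.001], [0.005, 1.0, -0.001], [-0.001, -0.001, -1.0]]
contact_force: [1.0, 0.9, -1.1]
gripper_width: 0.0852
gripper_force: 0.0
```

```bash
sed -i 's/round(-(ta-a)\/180,q)+0.0/float(round(-(ta-a)\/180,q))+0.0/' plan.py
cat > rail.py <<'E'
from plan import *
from fit import *
p=shot('wrist');save(p,'railw.png');X=cloud(p)
for nm,b,z0,z1 in [('plate',(.35,.75,.04,.3),.013,.028),('railtop',(.35,.75,.04,.3),.031,.045),('stop',(.35,.75,.04,.3),.060,.08)]:
    P=blob(X,b,z0,z1);print(nm,len(P),rect(P),np.round(np.median(P[:,2]),4))
    if nm=='railtop':
        xs=np.arange(.42,.63,.02);c=[(P[abs(P[:,0]-x)<.005,1].max()+P[abs(P[:,0]-x)<.005,1].min())/2 for x in xs];f=np.polyfit(xs,c,1);print('axis yaw',np.degrees(f[0]),np.polyval(f,[.42,.64]))
        print('railtop x max',P[:,0].max())
plan(([.44,-.16,.38],98,1,55))
E
python3 rail.py
```

```text
plate 26072 (array([530.1, 163.9]), array([170.8, 269.9]), 88.63) 0.02
railtop 4384 (array([525.9, 163. ]), array([ 58.5, 240.9]), 89.06) 0.038
axis yaw -1.2843833625246335 [0.16626397 0.1613323 ]
railtop x max 0.6466865666695603
stop 617 (array([650.8, 160.9]), array([59.2, 13.6]), 88.97) 0.0677
[[1,[0.003,-0.103,0.0],-0.008],[1,[0.006,-0.103,0.0],-0.007],[1,[0.008,-0.103,0.0],-0.008],[1,[0.011,-0.102,0.0],-0.007],[1,[0.013,-0.102,0.0],-0.008],[1,[0.015,-0.102,0.0],-0.007]]
end [ 0.4402 -0.1599  0.38  ] 97.96
```

View pics/railw.png

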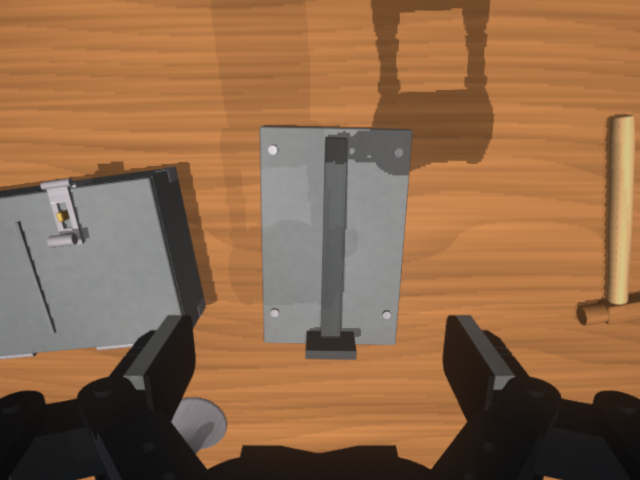

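Rail view: the stop is at the bottom (330,350), the rail runs up the image, and the case's hasp shows at the left (62,215). Next I'll look at the case.

Request:
carry_out:
  deltas:
    - [0.5,[0.003,-0.103,0.0],-0.008]
    - [0.5,[0.006,-0.103,0.0],-0.007]
    - [0.5,[0.008,-0.103,0.0],-0.008]
    - [0.5,[0.011,-0.102,0.0],-0.007]
    - [0.5,[0.013,-0.102,0.0],-0.008]
    - [0.5,[0.015,-0.102,0.0],-0.007]
    - [0.5,[0,0,0],0]
    - [0.5,[0,0,0],0]

```text
time: 3.55
eef_pos: [0.4413, -0.1574, 0.3797]
eef_rot: [[-0.99, -0.143, -0.0], [-0.143, 0.99, 0.001], [-0.0, 0.001, -1.0]]
contact_force: [0.1, 0.8, 0.2]
gripper_width: 0.0429
gripper_force: 0.0
```

```bash
cat > case.py <<'E'
from plan import *
from fit import *
p=shot('wrist');save(p,'casew.png');X=cloud(p);s=p['state'];print(np.round(s['eef_pos'],4),s['gripper_width'],np.round(s['contact_force'],1))
P=blob(X,(.35,.75,-.4,.04),.078,.089);print('lid',len(P),rect(P),np.median(P[:,2]))
m=(X[...,2]>.089)&(X[...,2]<.14)&(X[...,0]>.38)&(X[...,0]<.68)&(X[...,1]>-.35)&(X[...,1]<.02)
n,l,st,c=cv2.connectedComponentsWithStats(m.astype(np.uint8))
for i in range(1,n):
    if st[i,4]>30: Q=X[l==i];print(st[i,4],np.round(c[i]),rect(Q),'zmax',np.percentile(Q[:,2],98), rect(Q[Q[:,2]>np.percentile(Q[:,2],98)-.008]))
for th in ['lid_knob','hasp_knob']:
    for d in find_in(p,th)[:3]:
        u,v=map(int,np.round(d['pixel']));print(th,round(d['conf'],2),u,v,np.round(X[v,u],4))
E
python3 case.py
```

```text
[ 0.4413 -0.1574  0.3797] 0.042884897351016804 [0.1 0.8 0.2]
lid 37482 (array([ 548.3, -160. ]), array([191.9, 301.1]), 6.39) 0.08404400249043811
150 [357. 198.] (array([ 443.8, -117. ]), array([ 7.3, 30. ]), 7.56) zmax 0.09174082409338698 (array([ 443.8, -117. ]), array([ 7.3, 30. ]), 7.56)
69 [356. 230.] (array([ 475.3, -113.2]), array([9.7, 6. ]), 8.62) zmax 0.09880201288019932 (array([ 475.3, -113.2]), array([9.7, 6. ]), 8.62)
479 [244. 235.] (array([ 494.2, -221.7]), array([13.7, 28.2]), 6.83) zmax 0.11383727526278475 (array([ 494.2, -221.7]), array([13.7, 28.2]), 6.83)
432 [355. 251.] (array([ 492.1, -111.1]), array([22.3, 25.9]), 7.06) zmax 0.11009776625613507 (array([ 497.5, -110.4]), array([11.3, 25.9]), 7.92)
lid_knob 0.56 299 271 [ 0.5295 -0.1637  0.0884]
lid_knob 0.46 359 234 [ 0.4822 -0.1079  0.0835]
hasp_knob 0.82 358 236 [ 0.4846 -0.1085  0.0832]
hasp_knob 0.61 300 259 [ 0.5162 -0.1644  0.0886]
```

View pics/casew.png

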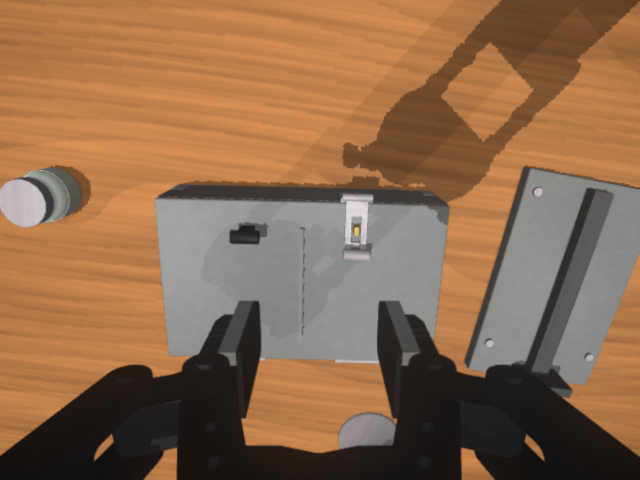

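The view shows the lid knob at (244,235), hasp knob at (355,251), hinge at (357,198) and brass staple at (356,231). These give a consistent case pose: origin (0.546, -0.160), yaw 7.05°. Moving above the hasp knob.

```bash
cat > g.py <<'E'
from plan import *
C=np.array([.546,-.160,0]);PSI=7.05;r=np.radians(PSI);CR=np.array([[np.cos(r),-np.sin(r),0],[np.sin(r),np.cos(r),0],[0,0,1]])
def W(x,y,z): return C+CR@np.array([x,y,z])
A=90+PSI
def hk(th): 
    t=np.radians(16.22+th);return W(-.097+.05728*np.cos(t),.055,.086+.05728*np.sin(t))
def lk(th):
    t=np.radians(180-11.31-th);return W(.091+.15297*np.cos(t),-.055,.076+.15297*np.sin(t))
E
python3 - <<'E'
from g import *
k=hk(0);print(k,lk(0));plan((k+[0,0,.08],A,.55,55))
E
```

```text
[ 0.49756713 -0.11057072  0.10199981] [ 0.49419713 -0.22182549  0.10600006]
[[0.55,[-0.031,0.019,0.099],0.002],[0.55,[-0.031,0.019,0.099],0.001],[0.55,[-0.031,0.02,0.099],0.002],[0.55,[-0.031,0.019,0.099],0.002]]
end [ 0.4974 -0.1106  0.1819] 97.04
```

Request:
carry_out:
  deltas:
    - [0.55,[-0.031,0.019,0.099],0.002]
    - [0.55,[-0.031,0.019,0.099],0.001]
    - [0.55,[-0.031,0.02,0.099],0.002]
    - [0.55,[-0.031,0.019,0.099],0.002]
    - [0.55,[0,0,0],0]
    - [0.55,[0,0,0],0]
  newtons: 25

```text
time: 4.45
eef_pos: [0.4981, -0.1123, 0.1837]
eef_rot: [[-0.993, -0.121, 0.002], [-0.121, 0.993, -0.001], [-0.002, -0.002, -1.0]]
contact_force: [0.3, -1.1, 0.8]
gripper_width: 0.0474
gripper_force: 0.0
```

```bash
python3 - <<'E'
from g import *
s=get_state();print(np.round(s['eef_pos'],4),np.round(s['eef_rot'],3).tolist(),np.round(s['contact_force'],1))
k=hk(0);plan((k+[0,0,.002],A,.55,30))
E
```

```text
[ 0.4981 -0.1123  0.1837] [[-0.993, -0.121, 0.002], [-0.121, 0.993, -0.001], [-0.002, -0.002, -1.0]] [ 0.3 -1.1  0.8]
[[0.55,[0.0,0.001,0.053],0.0],[0.55,[0.0,0.001,0.053],0.0],[0.55,[0.001,0.002,0.053],0.0]]
end [ 0.4973 -0.1104  0.1042] 96.97
```

Request:
carry_out:
  deltas:
    - [0.55,[0,0.001,0.053],0]
    - [0.55,[0,0.001,0.053],0]
    - [0.55,[0.001,0.002,0.053],0]
    - [0.55,[0,0,0],0]
    - [0.2,[0,0,0],0]
    - [0.2,[0,0,0],0]
    - [0.2,[0,0,0],0]
    - [0.2,[0,0,0],0]
  newtons: 25

```text
time: 5.45
eef_pos: [0.4985, -0.1115, 0.1041]
eef_rot: [[-0.993, -0.12, 0.005], [-0.12, 0.993, -0.003], [-0.005, -0.003, -1.0]]
contact_force: [4.2, -4.1, 3.2]
gripper_width: 0.0253
gripper_force: 26.4
```

```bash
python3 - <<'E'
from g import *
s=get_state();p0=np.array(s['eef_pos']);print(np.round(p0,4),np.round(s['contact_force'],1),s['gripper_width'],s['gripper_force'],(p0-hk(0)).round(4))
off=p0-hk(0)
plan(*[(hk(t)+off,A,.2,30) for t in np.linspace(0,128,15)[1:]])
E
```

```text
[ 0.4985 -0.1115  0.1041] [ 4.2 -4.1  3.2] 0.025324342733608736 26.424747705459595 [ 0.0009 -0.001   0.0021]
[[0.2,[0.006,0.0,-0.017],-0.001],[0.2,[0.01,0.0,-0.016],0.0],[0.2,[0.011,0.0,-0.014],0.0],[0.2,[0.014,0.0,-0.012],0.0],[0.2,[0.015,0.0,-0.01],0.0],[0.2,[0.017,0.0,-0.007],0.0],[0.2,[0.018,0.0,-0.005],0.0],[0.2,[0.018,0.0,-0.002],0.0],[0.2,[0.018,0.0,0.002],0.0],[0.2,[0.018,0.0,0.004],0.0]]
[[0.2,[0.017,0.0,0.007],0.0],[0.2,[0.015,0.0,0.009],0.0],[0.2,[0.014,0.0,0.012],0.0],[0.2,[0.012,0.0,0.014],0.0]]
end [ 0.3978 -0.124   0.1216] 97.07
```

Request:
carry_out:
  deltas:
    - [0.2,[0.006,0.0,-0.017],0]
    - [0.2,[0.01,0.0,-0.016],0.0]
    - [0.2,[0.011,0.0,-0.014],0.0]
    - [0.2,[0.014,0.0,-0.012],0.0]
    - [0.2,[0.015,0.0,-0.01],0.0]
    - [0.2,[0.017,0.0,-0.007],0.0]
    - [0.2,[0.018,0.0,-0.005],0.0]
    - [0.2,[0.018,0.0,-0.002],0.0]
    - [0.2,[0.018,0.0,0.002],0.0]
    - [0.2,[0.018,0.0,0.004],0.0]

```text
time: 6.7
eef_pos: [0.4257, -0.1201, 0.1425]
eef_rot: [[-0.993, -0.12, 0.004], [-0.12, 0.993, -0.002], [-0.004, -0.003, -1.0]]
contact_force: [3.3, -2.2, 6.0]
gripper_width: 0.025
gripper_force: 24.2
```

Request:
carry_out:
  deltas:
    - [0.2,[0.017,0.0,0.007],0.0]
    - [0.2,[0.015,0.0,0.009],0.0]
    - [0.2,[0.014,0.0,0.012],0.0]
    - [0.2,[0.012,0.0,0.014],0.0]
    - [0.2,[0,0,0],0]

```text
time: 7.32
eef_pos: [0.3947, -0.1237, 0.1201]
eef_rot: [[-0.993, -0.12, -0.002], [-0.12, 0.993, -0.002], [0.002, -0.002, -1.0]]
contact_force: [-4.3, -7.2, 5.2]
gripper_width: 0.025
gripper_force: 27.8
```

```bash
python3 - <<'E'
from g import *
s=get_state();p0=np.array(s['eef_pos']);q=CR.T@(p0-W(-.097,.055,.086));print(q.round(4),np.degrees(np.arctan2(q[2],q[0]))-16.2,s['gripper_width'],np.round(s['contact_force'],1))
up=p0+[0,0,.09];g=lk(0)+[0,0,.08]
plan((p0+[0,0,.002],A,.55,30),(p0+[0,0,.002],A,.55,30),(up,A,.55,40),(g,A,.6,50))
E
```

```text
[-0.0487 -0.0004  0.0341] 128.80969965237867 0.025017443307918108 [-4.3 -7.2  5.2]
[[0.55,[0.0,0.0,-0.004],-0.001],[0.55,[0.0,0.0,0.0],0.0],[0.55,[0.0,0.0,-0.059],0.0],[0.55,[0.0,0.0,-0.058],0.0],[0.55,[0.0,0.0,-0.059],0.0],[0.6,[-0.058,-0.073,0.016],0.0],[0.6,[-0.057,-0.073,0.016],0.0],[0.6,[-0.058,-0.073,0.016],0.0]]
end [ 0.4941 -0.2217  0.1861] 97.1
```

Request:
carry_out:
  deltas:
    - [0.55,[0,0,0],0]
    - [0.55,[0,0,0],0]
    - [0.55,[0,0,0],0]
    - [0.55,[0,0,-0.059],0]
    - [0.55,[0,0,-0.058],0]
    - [0.6,[0,0,-0.059],0]
    - [0.6,[-0.058,-0.073,0.016],0]
    - [0.6,[-0.057,-0.073,0.016],0]
    - [0.6,[-0.058,-0.073,0.016],0]
    - [0.6,[0,0,0],0]
  newtons: 40

```text
time: 8.57
eef_pos: [0.4953, -0.222, 0.1817]
eef_rot: [[-0.993, -0.119, -0.003], [-0.119, 0.993, 0.002], [0.002, 0.002, -1.0]]
contact_force: [-0.7, 1.3, -0.5]
gripper_width: 0.0513
gripper_force: 0.0
```

```bash
python3 - <<'E'
from g import *
plan((lk(0)+[0,0,-.001],A,.6,30))
p=shot('top');X=cloud(p);save(p,'top1.png')
v,u=np.mgrid[0:480,0:640];d=np.abs(X-hk(128)).max(2)<.03;Q=X[d&(X[...,2]>.1)];print(len(Q),Q.mean(0) if len(Q) else '',Q.max(0) if len(Q) else '')
E
```

```text
[[0.6,[0.001,0.0,0.051],0.0],[0.6,[0.0,0.0,0.051],-0.001],[0.6,[0.001,0.001,0.051],0.0]]
end [ 0.4942 -0.2216  0.1052] 97.02
0
```

Request:
carry_out:
  deltas:
    - [0.6,[0.001,0,0.051],0]
    - [0.6,[0,0,0.051],0]
    - [0.6,[0.001,0.001,0.051],0]
    - [0.6,[0,0,0],0]
    - [0.2,[0,0,0],0]
    - [0.2,[0,0,0],0]
    - [0.2,[0,0,0],0]
    - [0.2,[0,0,0],0]
  newtons: 40

```text
time: 9.62
eef_pos: [0.4945, -0.2228, 0.1095]
eef_rot: [[-0.993, -0.12, 0.003], [-0.12, 0.993, -0.005], [-0.002, -0.005, -1.0]]
contact_force: [-1.3, -5.4, -0.7]
gripper_width: 0.0267
gripper_force: 40.8
```

```bash
python3 - <<'E'
from g import *
s=get_state();p0=np.array(s['eef_pos']);off=p0-lk(0);print(np.round(p0,4),np.round(s['contact_force'],1),s['gripper_width'],s['gripper_force'],off.round(4))
plan(*[(lk(t)+off,A,.2,30) for t in np.linspace(0,92,19)[1:]])
p=shot('scene');X=cloud(p);save(p,'s1.png')
d=np.abs(X-hk(128)).max(2)<.035;Q=X[d&(X[...,2]>.095)];Q=(Q-W(-.097,.055,.086))@CR;print(len(Q),Q.min(0),Q.max(0),np.median(np.degrees(np.arctan2(Q[:,2],Q[:,0]))))
E
```

```text
[ 0.4945 -0.2228  0.1095] [-1.3 -5.4 -0.7] 0.026704136280319615 40.801663398742676 [ 0.0003 -0.001   0.0035]
[[0.2,[-0.007,0.0,-0.026],-0.001],[0.2,[-0.008,0.0,-0.026],0.0],[0.2,[-0.012,0.0,-0.025],0.0],[0.2,[-0.013,0.0,-0.024],0.0],[0.2,[-0.015,0.0,-0.023],0.0],[0.2,[-0.018,0.0,-0.021],0.0],[0.2,[-0.019,0.0,-0.019],0.0],[0.2,[-0.02,0.0,-0.018],0.0],[0.2,[-0.023,0.0,-0.015],0.0],[0.2,[-0.023,0.0,-0.014],0.0]]
[[0.2,[-0.025,0.0,-0.012],0.0],[0.2,[-0.026,0.0,-0.009],0.0],[0.2,[-0.026,0.0,-0.007],0.0],[0.2,[-0.027,0.0,-0.005],0.0],[0.2,[-0.027,0.0,-0.002],0.0],[0.2,[-0.027,0.0,0.001],0.0],[0.2,[-0.028,0.0,0.002],0.0],[0.2,[-0.026,0.0,0.005],0.0]]
end [ 0.6781 -0.2     0.2285] 97.08
85 [-0.04065706 -0.01391398  0.02438764] [-0.01098702  0.01051168  0.06009536] 113.31470932301788
```

Request:
carry_out:
  deltas:
    - [0.2,[-0.007,0.0,-0.026],0]
    - [0.2,[-0.008,0.0,-0.026],0.0]
    - [0.2,[-0.012,0.0,-0.025],0.0]
    - [0.2,[-0.013,0.0,-0.024],0.0]
    - [0.2,[-0.015,0.0,-0.023],0.0]
    - [0.2,[-0.018,0.0,-0.021],0.0]
    - [0.2,[-0.019,0.0,-0.019],0.0]
    - [0.2,[-0.02,0.0,-0.018],0.0]
    - [0.2,[-0.023,0.0,-0.015],0.0]
    - [0.2,[-0.023,0.0,-0.014],0.0]

```text
time: 10.92
eef_pos: [0.5712, -0.2137, 0.2135]
eef_rot: [[-0.993, -0.119, -0.002], [-0.119, 0.993, -0.006], [0.003, -0.005, -1.0]]
contact_force: [-2.2, -9.7, -8.0]
gripper_width: 0.0269
gripper_force: 39.9
```

```bash
python3 - <<'E'
from g import *
s=get_state();p0=np.array(s['eef_pos']);q=CR.T@(p0-W(.091,-.055,.076));print(q.round(4),180-11.3-np.degrees(np.arctan2(q[2],q[0])),np.hypot(q[0],q[2]),s['gripper_width'],np.round(s['contact_force'],1))
p=shot('scene');save(p,'s2.png')
E
```

```text
[-0.0726 -0.0014  0.1375] 50.8712670630309 0.15545486157287475 0.0269053986805278 [-2.2 -9.7 -8. ]
```

View pics/s2.png

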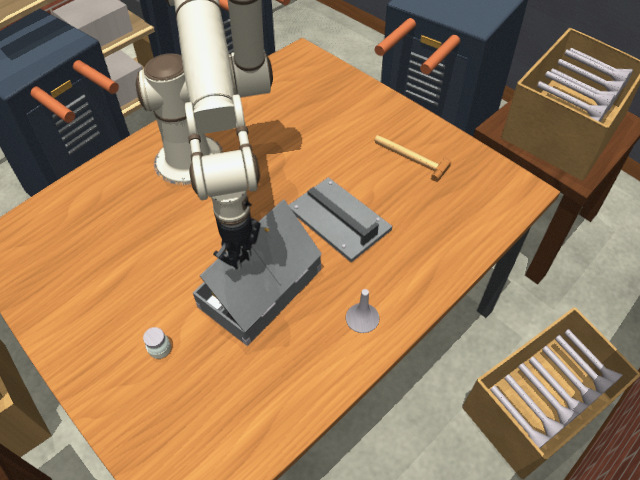

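The lid is opening: it's raised about 50° and the gripper is on its knob at (238,250). I'll continue the arc.

Request:
carry_out:
  deltas:
    - [0.2,[-0.025,0.0,-0.012],0.0]
    - [0.2,[-0.026,0.0,-0.009],0.0]
    - [0.2,[-0.026,0.0,-0.007],0.0]
    - [0.2,[-0.027,0.0,-0.005],0.0]
    - [0.2,[-0.027,0.0,-0.002],0.0]
    - [0.2,[-0.027,0.0,0.001],0.0]
    - [0.2,[-0.028,0.0,0.002],0.0]
    - [0.2,[-0.026,0.0,0.005],0.0]
    - [0.2,[0,0,0],0]

```text
time: 12.1
eef_pos: [0.6791, -0.2011, 0.2297]
eef_rot: [[-0.993, -0.119, 0.006], [-0.119, 0.993, -0.007], [-0.005, -0.007, -1.0]]
contact_force: [3.6, -7.6, 0.7]
gripper_width: 0.0263
gripper_force: 39.2
```

```bash
python3 - <<'E'
from g import *
s=get_state();p0=np.array(s['eef_pos']);q=CR.T@(p0-W(.091,-.055,.076));print(q.round(4),180-11.3-np.degrees(np.arctan2(q[2],q[0])),np.hypot(q[0],q[2]),s['gripper_width'],np.round(s['contact_force'],1))
up=p0+[0,0,.18]
plan((up,A,.6,55),(W(-.14,0,.40),A,.6,55))
E
```

```text
[ 0.036  -0.0021  0.1537] 91.8921295017981 0.1579018263634827 0.02626864232766817 [ 3.6 -7.6  0.7]
[[0.6,[0.0,0.0,-0.09],0.0],[0.6,[0.0,0.0,-0.09],-0.001],[0.6,[0.0,0.0,-0.09],0.0],[0.6,[0.0,0.0,-0.09],0.0],[0.6,[0.107,0.023,0.004],0.0],[0.6,[0.107,0.023,0.004],0.0],[0.6,[0.106,0.022,0.004],0.0],[0.6,[0.107,0.023,0.004],0.0],[0.6,[0.107,0.023,0.003],0.0]]
end [ 0.4071 -0.1772  0.4002] 97.03
```

Request:
carry_out:
  deltas:
    - [0.6,[0,0,0],0]
    - [0.6,[0,0,0],0]
    - [0.6,[0,0,-0.08],0]
    - [0.6,[0,0,-0.09],0]
    - [0.6,[0,0,-0.09],0]
    - [0.6,[0,0,-0.09],0]
    - [0.6,[0,0,-0.01],0]
    - [0.6,[0.107,0.023,0.004],0]
    - [0.6,[0.107,0.023,0.004],0]

```text
time: 13.22
eef_pos: [0.5669, -0.1878, 0.4001]
eef_rot: [[-0.993, -0.121, -0.003], [-0.121, 0.993, 0.002], [0.003, 0.002, -1.0]]
contact_force: [-0.3, 0.2, 0.6]
gripper_width: 0.0512
gripper_force: 0.0
```

Request:
carry_out:
  deltas:
    - [0.6,[0.107,0.023,0.004],0]
    - [0.6,[0.107,0.023,0.004],0]
    - [0.6,[0.107,0.023,0.003],0]
    - [0.6,[0,0,0],0]
    - [0.6,[0,0,0],0]

```text
time: 13.85
eef_pos: [0.4049, -0.1731, 0.3964]
eef_rot: [[-0.993, -0.12, 0.0], [-0.12, 0.993, 0.0], [-0.0, 0.0, -1.0]]
contact_force: [0.9, 0.5, 0.1]
gripper_width: 0.0513
gripper_force: 0.0
```

```bash
cat > look.py <<'E'
from g import *
from fit import rect
import sys
p=shot('wrist');save(p,sys.argv[1]);X=cloud(p);s=p['state'];print(np.round(s['eef_pos'],4))
L=(X-C)@CR
# brass fins: between z .040 and .07, in front bay
inb=(abs(L[...,0]+.045)<.042)&(abs(L[...,1])<.146)
m=inb&(L[...,2]>.045)&(L[...,2]<.075)
n,l,st,c=cv2.connectedComponentsWithStats(m.astype(np.uint8))
for i in range(1,n):
    if st[i,4]>40: Q=L[l==i];print('fin',st[i,4],np.round(c[i]),rect(Q),'z',np.percentile(Q[:,2],[5,98]).round(4))
m=inb&(L[...,2]>.028)&(L[...,2]<.036)
n,l,st,c=cv2.connectedComponentsWithStats(m.astype(np.uint8))
for i in range(1,n):
    if st[i,4]>100: Q=L[l==i];print('saddle',st[i,4],np.round(c[i]),rect(Q))
q=L[(abs(L[...,1]+.0)<.04)&(L[...,2]>.12)&(L[...,0]>.03)];print('lid pts',len(q),q[:,0].min() if len(q) else '')
q=L[(abs(L[...,1]-.055)<.012)&(L[...,2]>.09)&(L[...,0]<-.08)];print('hasp',len(q),(q.min(0),q.max(0)) if len(q) else '')
for d in find_in(p,'carrier1')[:6]:
    u,v=map(int,np.round(d['pixel']));print(round(d['conf'],2),u,v,np.round(L[v,u],4))
E
python3 look.py bay0.png
```

```text
[ 0.4049 -0.1731  0.3964]
fin 542 [190. 268.] (array([ -43.4, -143.7]), array([83.7, 13.3]), 9.02) z [0.047  0.0746]
fin 491 [439. 267.] (array([-42.8, 144.6]), array([ 1.8, 79.1]), 89.45) z [0.0467 0.0747]
fin 390 [342. 260.] (array([-50.2,  32.3]), array([40.1, 11.8]), 0.66) z [0.0521 0.0652]
fin 478 [227. 260.] (array([ -48.9, -102. ]), array([12.6, 40.8]), 89.47) z [0.0475 0.0652]
fin 460 [400. 270.] (array([-36.2, 101.4]), array([12.7, 40.7]), 88.08) z [0.048  0.0655]
saddle 112 [197. 262.] (array([ -38. , -143.5]), array([69.6,  1.6]), 0.14)
saddle 1236 [341. 253.] (array([-50.1,  32.1]), array([40.7, 59.5]), 1.66)
saddle 1138 [232. 253.] (array([ -49.4, -101.2]), array([59.4, 40.2]), 89.49)
saddle 1145 [396. 263.] (array([-36.4, 101.6]), array([60.8, 40.2]), 88.53)
lid pts 4070 0.08426449117364598
hasp 14376 (array([-0.15672127,  0.04300562,  0.09002017]), array([-0.09430998,  0.06698359,  0.4682085 ]))
0.78 228 255 [-0.0555 -0.0997  0.0536]
0.62 394 263 [-0.0409  0.0958  0.0416]
0.6 340 257 [-0.0526  0.0304  0.0531]
```

View pics/bay0.png

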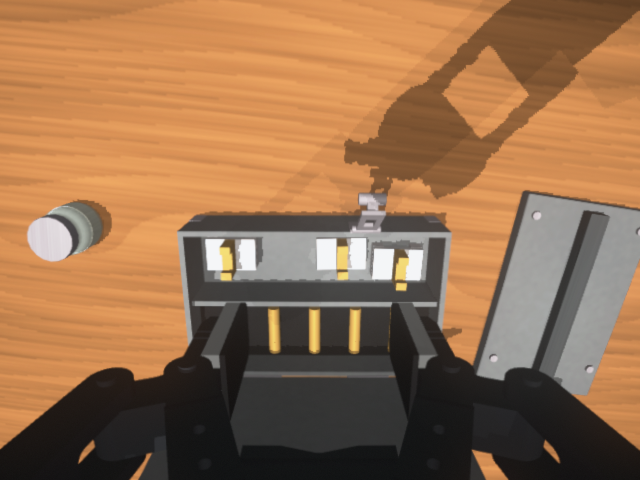

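Three carriers show at (228,258), (342,258) and (400,268), the hasp is folded back at (370,210) and the lid is upright. I'll start with the one nearest the rail.

```bash
cat >> g.py <<'E'
S=np.array([.644,.1613,0]);RY=-1.28;rr=np.radians(RY);U=np.array([np.cos(rr),np.sin(rr),0]);RA=90+RY
def rail(d,z): return S-U*d+np.array([0,0,z])
E
python3 - <<'E'
from g import *
plan((W(-.0363,.1015,.15),A-1.7,.4,55),(W(-.0363,.1015,.05),A-1.7,.4,35))
E
```

```text
[[0.4,[-0.035,0.033,0.082],0.001],[0.4,[-0.035,0.032,0.082],0.002],[0.4,[-0.034,0.033,0.083],0.001],[0.4,[-0.035,0.033,0.082],0.002],[0.4,[-0.034,0.033,0.082],0.001],[0.4,[-0.034,0.034,0.082],0.002],[0.4,[0.0,0.0,0.067],0.0],[0.4,[0.0,0.0,0.066],0.0],[0.4,[0.0,0.0,0.067],0.0]]
end [ 0.4976 -0.0636  0.05  ] 95.32
```

Request:
carry_out:
  deltas:
    - [0.4,[-0.035,0.033,0.082],0.001]
    - [0.4,[-0.035,0.032,0.082],0.002]
    - [0.4,[-0.034,0.033,0.083],0.001]
    - [0.4,[-0.035,0.033,0.082],0.002]
    - [0.4,[-0.034,0.033,0.082],0.001]
    - [0.4,[-0.034,0.034,0.082],0.002]
    - [0.4,[0,0,0],0]
    - [0.4,[0,0,0],0]
    - [0.4,[0,0,0],0]
  newtons: 40

```text
time: 15.08
eef_pos: [0.4982, -0.0646, 0.1523]
eef_rot: [[-0.996, -0.091, 0.003], [-0.091, 0.996, -0.001], [-0.003, -0.002, -1.0]]
contact_force: [0.0, 0.9, 0.4]
gripper_width: 0.0343
gripper_force: 0.0
```

```bash
python3 - <<'E'
from g import *
s=get_state();print(np.round(s['eef_pos'],4),W(-.0363,.1015,.05),s['gripper_width'])
plan((W(-.0363,.1015,.05),A-1.7,.4,35))
p=shot('scene');save(p,'s3.png')
E
```

```text
[ 0.4982 -0.0646  0.1523] [ 0.4975168 -0.0637227  0.05     ] 0.03430659337851286
[[0.4,[0.0,0.001,0.068],0.0],[0.4,[0.001,0.0,0.068],0.0],[0.4,[0.0,0.001,0.069],-0.001]]
end [ 0.4976 -0.0637  0.0498] 95.43
```

Request:
carry_out:
  deltas:
    - [0.4,[0,0.001,0.068],0]
    - [0.4,[0.001,0,0.068],0]
    - [0.4,[0,0.001,0.069],0]
    - [0.4,[0,0,0],0]
    - [0.05,[0,0,0],0]
    - [0.05,[0,0,0],0]
    - [0.05,[0,0,0],0]
    - [0.05,[0,0,0],0]
  newtons: 40

```text
time: 16.12
eef_pos: [0.4972, -0.0632, 0.0491]
eef_rot: [[-0.996, -0.092, 0.002], [-0.092, 0.996, -0.001], [-0.002, -0.001, -1.0]]
contact_force: [-1.3, -1.1, 5.9]
gripper_width: 0.0112
gripper_force: 40.3
```

```bash
python3 - <<'E'
from g import *
s=get_state();p0=np.array(s['eef_pos']);print(np.round(p0,4),s['gripper_width'],s['gripper_force'],np.round(s['contact_force'],1))
h=p0[2]-.006
plan((p0+[0,0,.13],A,.05,50),(rail(.065,.18),RA,.05,55),(rail(.065,.022+h+.025),RA,.05,40));print('h',h)
E
```

```text
[ 0.4972 -0.0632  0.0491] 0.01122644886765283 40.25077432394028 [-1.3 -1.1  5.9]
[[0.05,[0.0,0.0,-0.087],-0.003],[0.05,[0.0,0.0,-0.086],-0.004],[0.05,[0.0,0.0,-0.087],-0.003],[0.05,[-0.044,0.086,0.0],0.009],[0.05,[-0.041,0.086,-0.001],0.01],[0.05,[-0.038,0.089,0.0],0.009],[0.05,[-0.036,0.089,-0.001],0.009],[0.05,[-0.034,0.09,0.0],0.009],[0.05,[0.0,0.0,0.06],0.0],[0.05,[0.0,0.0,0.06],0.0]]
[[0.05,[0.0,0.0,0.06],0.0]]
end [0.5792 0.1628 0.0901] 88.8
h 0.04305228939775603
```

Request:
carry_out:
  deltas:
    - [0.05,[0,0,-0.087],0]
    - [0.05,[0,0,-0.086],0]
    - [0.05,[0,0,-0.087],0]
    - [0.05,[-0.044,0.086,0],0.006]
    - [0.05,[-0.041,0.086,0],0.007]
    - [0.05,[-0.038,0.089,0],0.007]
    - [0.05,[-0.036,0.089,0],0.008]
    - [0.05,[-0.034,0.09,0],0.008]
    - [0.05,[0,0,0],0]
    - [0.05,[0,0,0],0]

```text
time: 17.38
eef_pos: [0.5811, 0.1619, 0.1771]
eef_rot: [[-1.0, 0.02, -0.002], [0.02, 1.0, -0.001], [0.002, -0.001, -1.0]]
contact_force: [-1.2, 0.3, -2.5]
gripper_width: 0.0112
gripper_force: 39.7
```

```bash
cat > low.py <<'E'
from g import *
import sys
d,h=float(sys.argv[1]),float(sys.argv[2])
s=get_state();print(np.round(s['eef_pos'],4),s['gripper_width'],np.round(s['contact_force'],1))
plan((rail(d,.022+h+.02),RA,.05,40),(rail(d,.022+h+.001),RA,.05,15),q=4)
E
python3 low.py .065 .043
python3 - <<'E'
from h import *
p=shot('wrist');save(p,'w1.png')
E
```

```text
[0.5811 0.1619 0.1771] 0.011207149869559353 [-1.2  0.3 -2.5]
[[0.05,[0.0014,0.0005,0.0614],0.0002],[0.05,[0.0014,0.0006,0.0614],0.0002],[0.05,[0.0015,0.0005,0.0615],0.0002],[0.05,[0.0,0.0,0.019],0.0],[0.05,[0.0,0.0,0.019],0.0]]
end [0.579  0.1627 0.066 ] 88.73
```

View pics/w1.png

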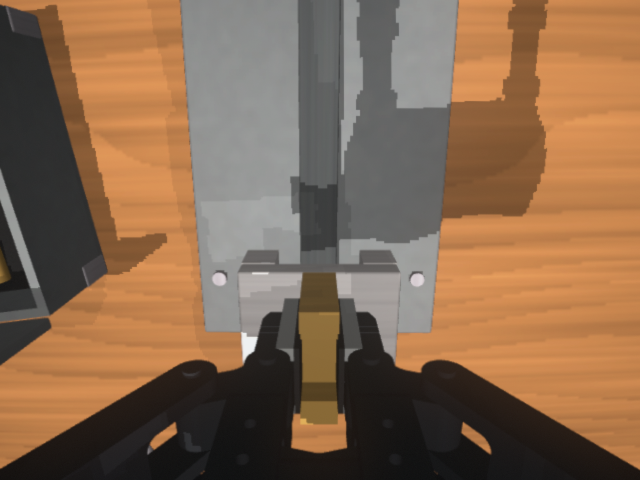

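The carrier is held square, with its fin (320,345) in line with the rail (320,200). Lowering.

Request:
carry_out:
  deltas:
    - [0.05,[0.0014,0.0005,0.0614],0]
    - [0.05,[0.0014,0.0006,0.0614],0]
    - [0.05,[0.0015,0.0005,0.0615],0]
    - [0.05,[0,0,0.019],0]
    - [0.05,[0,0,0.019],0]
    - [0.05,[0,0,0],0]
    - [0.05,[0,0,0],0]

```text
time: 18.3
eef_pos: [0.5805, 0.1629, 0.0678]
eef_rot: [[-1.0, 0.021, 0.002], [0.021, 1.0, 0.0], [-0.002, 0.0, -1.0]]
contact_force: [0.5, 0.1, -1.4]
gripper_width: 0.0107
gripper_force: 39.7
```

```bash
cat > st.py <<'E'
from g import *
s=get_state();p=np.array(s['eef_pos']);e=p-S;V=np.array([-U[1],U[0],0]);print('t',round(s['time'],2),'d',round(-e@U,4),'lat',round(e@V,4),'z',round(p[2],4),'F',np.round(s['contact_force'],1),'w',round(s['gripper_width'],4),round(s['gripper_force'],1))
E
python3 st.py
```

```text
t 18.3 d 0.0635 lat 0.0002 z 0.0678 F [ 0.5  0.1 -1.4] w 0.0107 39.7
```

Request:
carry_out:
  deltas:
    - [0.05,[-0.02,0,0.003],0]
    - [0.05,[-0.025,0,0],0]
    - [0.05,[-0.025,0,0],0]
    - [0.05,[-0.01,0,0],0]
    - [0.05,[-0.003,0,0],0]
    - [0.05,[-0.003,0,0],0]
    - [0.05,[0,0,0],0]

```text
time: 19.18
eef_pos: [0.6226, 0.162, 0.0652]
eef_rot: [[-1.0, 0.021, 0.0], [0.021, 1.0, 0.0], [-0.0, 0.0, -1.0]]
contact_force: [0.4, -0.2, -1.5]
gripper_width: 0.0109
gripper_force: 39.8
```

```bash
python3 st.py
```

```text
t 19.18 d 0.0214 lat 0.0003 z 0.0652 F [ 0.4 -0.2 -1.5] w 0.0109 39.8
```

Request:
carry_out:
  deltas:
    - [0.05,[-0.003,0,0.001],0]
    - [0.05,[-0.003,0,0.001],0]
    - [0.05,[-0.003,0,0],0]
    - [0.05,[-0.002,0,0],0]
    - [0.05,[0,0,0],0]

```text
time: 19.8
eef_pos: [0.6241, 0.1621, 0.0651]
eef_rot: [[-1.0, 0.02, -0.011], [0.02, 1.0, -0.001], [0.011, -0.001, -1.0]]
contact_force: [-20.6, -1.7, 18.5]
gripper_width: 0.0112
gripper_force: 42.3
```

Request:
carry_out:
  deltas:
    - [0.3,[0,0,0],0]
    - [0.3,[0,0,0],0]
    - [0.3,[0,0,0],0]
    - [0.4,[0,0,-0.05],0]
    - [0.4,[0,0,-0.09],0]
    - [0.4,[0,0,-0.1],0]
    - [0.4,[0,0,0],0]

```text
time: 20.68
eef_pos: [0.6316, 0.1621, 0.1902]
eef_rot: [[-1.0, 0.021, 0.011], [0.021, 1.0, 0.001], [-0.011, 0.001, -1.0]]
contact_force: [1.7, 0.0, 0.5]
gripper_width: 0.0343
gripper_force: 0.0
```

```bash
python3 st.py; python3 - <<'E'
from g import *
plan((W(-.14,0,.36),A,.4,55))
E
```

```text
t 20.68 d 0.0124 lat 0.0005 z 0.1902 F [1.7 0.  0.5] w 0.0343 0.0
[[0.4,[0.048,-0.076,-0.038],-0.005],[0.4,[0.05,-0.076,-0.037],-0.005],[0.4,[0.051,-0.075,-0.038],-0.005],[0.4,[0.051,-0.074,-0.038],-0.005],[0.4,[0.053,-0.073,-0.038],-0.005],[0.4,[0.055,-0.073,-0.037],-0.006],[0.4,[0.055,-0.071,-0.038],-0.005],[0.4,[0.057,-0.071,-0.038],-0.005],[0.4,[0.057,-0.069,-0.038],-0.005]]
end [ 0.4073 -0.1771  0.3602] 97.08
```

Request:
carry_out:
  deltas:
    - [0.4,[0.048,-0.076,-0.038],-0.005]
    - [0.4,[0.05,-0.076,-0.037],-0.005]
    - [0.4,[0.051,-0.075,-0.038],-0.005]
    - [0.4,[0.051,-0.074,-0.038],-0.005]
    - [0.4,[0.053,-0.073,-0.038],-0.005]
    - [0.4,[0.055,-0.073,-0.037],-0.006]
    - [0.4,[0.055,-0.071,-0.038],-0.005]
    - [0.4,[0.057,-0.071,-0.038],-0.005]
    - [0.4,[0.057,-0.069,-0.038],-0.005]
    - [0.4,[0,0,0],0]

```text
time: 21.92
eef_pos: [0.4031, -0.1796, 0.3549]
eef_rot: [[-0.993, -0.119, 0.001], [-0.119, 0.993, -0.002], [-0.001, -0.002, -1.0]]
contact_force: [0.9, 1.0, -0.3]
gripper_width: 0.0342
gripper_force: 0.0
```

```bash
python3 look.py bay1.png
```

```text
[ 0.4031 -0.1796  0.3549]
fin 637 [185. 283.] (array([ -44.8, -143.2]), array([ 9.4, 83.1]), 84.73) z [0.0472 0.0748]
fin 642 [455. 283.] (array([-43. , 144.3]), array([79.5,  3. ]), 0.24) z [0.0467 0.0746]
fin 553 [226. 275.] (array([ -48.9, -102. ]), array([12.9, 40.8]), 89.5) z [0.0473 0.0652]
fin 471 [350. 275.] (array([-50.2,  32.3]), array([40.5, 12. ]), 0.83) z [0.052  0.0653]
saddle 120 [194. 278.] (array([ -37. , -143.6]), array([ 1.1, 67.3]), 89.48)
saddle 1305 [232. 267.] (array([ -49.2, -101.4]), array([59.7, 40.2]), 89.45)
saddle 710 [333. 267.] (array([-50.1,  19.3]), array([40.1, 34.1]), 0.03)
saddle 647 [366. 267.] (array([-49.8,  50.7]), array([39.3, 22.2]), 2.65)
saddle 114 [448. 276.] (array([-36.2, 144.4]), array([ 1.6, 65.9]), 88.25)
lid pts 2002 0.0865563575376553
hasp 9618 (array([-0.15885791,  0.04300558,  0.09001648]), array([-0.0943351 ,  0.06698309,  0.42655367]))
0.96 232 272 [-0.0501 -0.0959  0.0468]
0.87 573 393 [0.1074 0.3068 0.051 ]
0.62 348 270 [-0.0547  0.0299  0.0534]
```

```bash
python3 - <<'E'
from g import *
plan((W(-.0502,.0323,.14),A+.8,.4,55))
E
```

```text
[[0.4,[-0.037,0.013,0.085],-0.001],[0.4,[-0.038,0.012,0.086],-0.001],[0.4,[-0.037,0.013,0.085],-0.001],[0.4,[-0.037,0.012,0.085],-0.001],[0.4,[-0.038,0.013,0.085],-0.001]]
end [ 0.4924 -0.134   0.1402] 97.91
```

Request:
carry_out:
  deltas:
    - [0.4,[-0.037,0.013,0.085],-0.001]
    - [0.4,[-0.038,0.012,0.086],-0.001]
    - [0.4,[-0.037,0.013,0.085],-0.001]
    - [0.4,[-0.037,0.012,0.085],-0.001]
    - [0.4,[-0.038,0.013,0.085],-0.001]
    - [0.4,[0,0,0],0]
    - [0.4,[0,0,0],0]

```text
time: 22.9
eef_pos: [0.4927, -0.1335, 0.1418]
eef_rot: [[-0.99, -0.14, 0.0], [-0.14, 0.99, -0.0], [-0.0, -0.0, -1.0]]
contact_force: [-0.0, -1.6, 0.4]
gripper_width: 0.0341
gripper_force: 0.0
```

```bash
python3 - <<'E'
from g import *
plan((W(-.0502,.0323,.05),A+.8,.4,35))
E
```

```text
[[0.4,[0.0,0.0,0.061],0.0],[0.4,[0.001,-0.001,0.061],0.001],[0.4,[0.0,0.0,0.062],0.0]]
end [ 0.4923 -0.1341  0.0498] 97.88
```

Request:
carry_out:
  deltas:
    - [0.4,[0,0,0.061],0]
    - [0.4,[0.001,-0.001,0.061],0]
    - [0.4,[0,0,0.062],0]
    - [0.4,[0,0,0],0]
    - [0.05,[0,0,0],0]
    - [0.05,[0,0,0],0]
    - [0.05,[0,0,0],0]
    - [0.05,[0,0,0],0]

```text
time: 23.9
eef_pos: [0.4938, -0.1356, 0.0517]
eef_rot: [[-0.99, -0.139, 0.004], [-0.139, 0.99, -0.002], [-0.003, -0.003, -1.0]]
contact_force: [-0.5, -0.1, 8.2]
gripper_width: 0.0108
gripper_force: 41.8
```

```bash
python3 - <<'E'
from g import *
s=get_state();p0=np.array(s['eef_pos']);h=p0[2]-.006
print('h',h);plan((p0+[0,0,.13],A+.8,.05,50),(rail(.110,.18),RA,.05,58))
E
```

```text
h 0.04572505051367164
[[0.05,[0.0,0.0,-0.087],0.0],[0.05,[0.0,0.0,-0.086],0.001],[0.05,[0.0,0.0,-0.087],0.0],[0.05,[-0.027,0.097,0.001],0.008],[0.05,[-0.024,0.098,0.0],0.009],[0.05,[-0.022,0.098,0.001],0.008],[0.05,[-0.019,0.099,0.0],0.009],[0.05,[-0.016,0.099,0.001],0.008],[0.05,[-0.014,0.1,0.0],0.008]]
end [0.5339 0.1637 0.1802] 88.81
```

Request:
carry_out:
  deltas:
    - [0.05,[0,0,-0.087],0]
    - [0.05,[0,0,-0.086],0.001]
    - [0.05,[0,0,-0.087],0]
    - [0.05,[-0.027,0.097,0],0.008]
    - [0.05,[-0.024,0.098,0],0.009]
    - [0.05,[-0.022,0.098,0],0.008]
    - [0.05,[-0.019,0.099,0],0.009]
    - [0.05,[-0.016,0.099,0],0.008]
    - [0.05,[-0.014,0.1,0],0.008]
    - [0.05,[0,0,0],0]

```text
time: 25.15
eef_pos: [0.532, 0.1679, 0.1798]
eef_rot: [[-1.0, 0.016, 0.001], [0.016, 1.0, 0.001], [-0.001, 0.001, -1.0]]
contact_force: [0.1, -0.7, -1.8]
gripper_width: 0.0112
gripper_force: 40.7
```

```bash
python3 low.py .110 .0455; python3 - <<'E'
from g import *
p=shot('scene');save(p,'s4.png');X=cloud(p)
E=(X-S)@np.stack([U,[-U[1],U[0],0],[0,0,1]],1)
q=E[(E[...,0]>-.2)&(E[...,0]<.0)&(abs(E[...,1])<.035)&(E[...,2]>.044)&(E[...,2]<.085)];print(len(q),np.percentile(q,[1,99],axis=0).round(4) if len(q) else '')
E
```

```text
[0.532  0.1679 0.1798] 0.011156034581166423 [ 0.1 -0.7 -1.8]
[[0.05,[-0.0014,-0.0028,0.0615],0.0006],[0.05,[-0.0014,-0.0027,0.0615],0.0006],[0.05,[-0.0014,-0.0028,0.0615],0.0007],[0.05,[0.0,0.0,0.019],0.0],[0.05,[0.0,0.0,0.019],0.0]]
end [0.534  0.1638 0.0685] 88.72
206 [[-0.1312 -0.0323  0.0441]
 [-0.0012  0.0285  0.0835]]
```

Request:
carry_out:
  deltas:
    - [0.05,[-0.0014,-0.0028,0.0615],0.0006]
    - [0.05,[-0.0014,-0.0027,0.0615],0.0006]
    - [0.05,[-0.0014,-0.0028,0.0615],0.0007]
    - [0.05,[0,0,0],0]
    - [0.05,[0,0,0],0]

```text
time: 25.82
eef_pos: [0.5352, 0.16, 0.0884]
eef_rot: [[-1.0, 0.028, 0.002], [0.028, 1.0, 0.0], [-0.002, 0.0, -1.0]]
contact_force: [0.6, -0.0, -1.3]
gripper_width: 0.0112
gripper_force: 40.7
```

```bash
python3 st.py; python3 - <<'E'
from h import *
p=shot('wrist');save(p,'w2.png')
E
```

```text
t 25.82 d 0.1088 lat -0.0037 z 0.0884 F [ 0.6 -0.  -1.3] w 0.0112 40.7
```

View pics/w2.png

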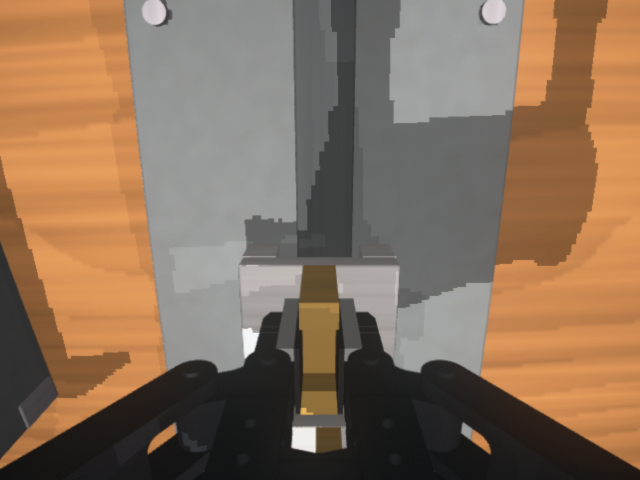

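The carrier is centred near column 320 and the rail near 325, so I overcorrected by about 3.5 mm. I'll fix that while lowering.

Request:
carry_out:
  deltas:
    - [0.05,[0,0.004,0],-0.002]
    - [0.05,[0,0.003,0],-0.001]
    - [0.05,[0,0,0.013],0]
    - [0.05,[0,0,0.013],0]
    - [0.05,[0,0,0.013],0]
    - [0.05,[0,0,0.003],0]
    - [0.05,[0,0,0],0]
    - [0.05,[0,0,0],0]

```text
time: 26.88
eef_pos: [0.5341, 0.1642, 0.0676]
eef_rot: [[-1.0, 0.017, -0.001], [0.017, 1.0, -0.0], [0.001, -0.0, -1.0]]
contact_force: [-7.5, -1.5, 15.2]
gripper_width: 0.0109
gripper_force: 43.0
```

```bash
python3 st.py
```

```text
t 26.88 d 0.1099 lat 0.0004 z 0.0676 F [-7.5 -1.5 15.2] w 0.0109 43.0
```

Request:
carry_out:
  deltas:
    - [0.05,[-0.01,0,-0.003],0]
    - [0.05,[-0.025,0,0],0]
    - [0.05,[-0.025,0,0],0]
    - [0.05,[-0.025,0,0],0]
    - [0.05,[-0.005,0,0],0]
    - [0.05,[-0.003,0,0.001],0]
    - [0.05,[-0.003,0,0.001],0]
    - [0.05,[0,0,0],0]
    - [0.05,[0,0,0],0]

```text
time: 28.0
eef_pos: [0.5825, 0.1634, 0.0676]
eef_rot: [[-1.0, 0.017, -0.0], [0.017, 1.0, -0.0], [0.0, -0.0, -1.0]]
contact_force: [-6.0, -0.2, 11.6]
gripper_width: 0.011
gripper_force: 42.6
```

```bash
python3 st.py
```

```text
t 28.0 d 0.0615 lat 0.0007 z 0.0676 F [-6.  -0.2 11.6] w 0.011 42.6
```

Request:
carry_out:
  deltas:
    - [0.05,[-0.003,0,0],0]
    - [0.05,[-0.003,0,0],0]
    - [0.05,[-0.002,0,0],0]
    - [0.05,[-0.002,0,0],0]
    - [0.05,[0,0,0],0]

```text
time: 28.62
eef_pos: [0.5858, 0.1634, 0.0676]
eef_rot: [[-1.0, 0.017, -0.005], [0.017, 1.0, -0.0], [0.005, -0.0, -1.0]]
contact_force: [-13.8, 0.6, 17.8]
gripper_width: 0.011
gripper_force: 43.2
```

Request:
carry_out:
  deltas:
    - [0.05,[-0.002,0,0],0]
    - [0.05,[-0.002,0,0],0]
    - [0.05,[0,0,0],0]
    - [0.3,[0,0,0],0]
    - [0.3,[0,0,0],0]
    - [0.3,[0,0,0],0]
    - [0.4,[0,0,-0.05],0]
    - [0.4,[0,0,-0.09],0]
    - [0.4,[0,0,-0.1],0]
    - [0.4,[0,0,0],0]

```text
time: 29.88
eef_pos: [0.5927, 0.1633, 0.1919]
eef_rot: [[-1.0, 0.018, 0.01], [0.018, 1.0, 0.001], [-0.01, 0.001, -1.0]]
contact_force: [0.8, -0.7, 0.8]
gripper_width: 0.0343
gripper_force: 0.0
```

```bash
python3 st.py; python3 - <<'E'
from g import *
plan((W(-.14,0,.36),A,.4,55))
p=shot('wrist');save(p,'w3.png')
E
```

```text
t 29.88 d 0.0514 lat 0.0009 z 0.1919 F [ 0.8 -0.7  0.8] w 0.0343 0.0
[[0.4,[0.045,-0.086,-0.042],-0.006],[0.4,[0.046,-0.085,-0.042],-0.005],[0.4,[0.048,-0.084,-0.042],-0.006],[0.4,[0.05,-0.084,-0.042],-0.005],[0.4,[0.05,-0.082,-0.042],-0.006],[0.4,[0.053,-0.082,-0.042],-0.006],[0.4,[0.053,-0.081,-0.042],-0.005],[0.4,[0.056,-0.079,-0.042],-0.006]]
end [ 0.4068 -0.177   0.3599] 97.09
```

View pics/w3.png

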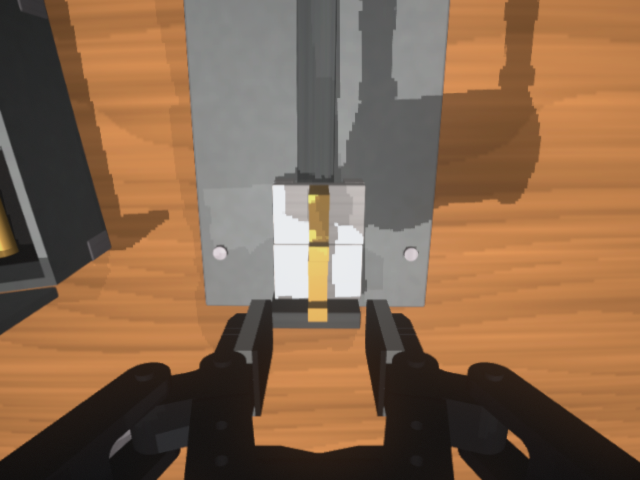

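Two carriers now sit in a closed row against the stop, with the seam at row 244 and the stop at row 300. On to the third.

Request:
carry_out:
  deltas:
    - [0.4,[0.045,-0.086,-0.042],-0.006]
    - [0.4,[0.046,-0.085,-0.042],-0.005]
    - [0.4,[0.048,-0.084,-0.042],-0.006]
    - [0.4,[0.05,-0.084,-0.042],-0.005]
    - [0.4,[0.05,-0.082,-0.042],-0.006]
    - [0.4,[0.053,-0.082,-0.042],-0.006]
    - [0.4,[0.053,-0.081,-0.042],-0.005]
    - [0.4,[0.056,-0.079,-0.042],-0.006]
    - [0.4,[0,0,0],0]
    - [0.4,[0,0,0],0]

```text
time: 31.18
eef_pos: [0.4033, -0.1766, 0.3527]
eef_rot: [[-0.992, -0.123, -0.002], [-0.123, 0.992, 0.002], [0.002, 0.002, -1.0]]
contact_force: [-0.7, 0.6, 0.3]
gripper_width: 0.0343
gripper_force: 0.0
```

```bash
python3 look.py bay2.png; python3 - <<'E'
from g import *
plan((W(-.0489,-.102,.14),A-.5,.4,55))
E
```

```text
[ 0.4033 -0.1766  0.3527]
fin 662 [180. 284.] (array([ -43. , -144.1]), array([79.9,  4. ]), 1.41) z [0.0466 0.0746]
fin 599 [451. 286.] (array([-43.6, 143.8]), array([80.9,  7.7]), 4.5) z [0.0466 0.0747]
fin 530 [221. 277.] (array([ -49.1, -101.4]), array([40.9, 11.8]), 0.69) z [0.0479 0.0651]
saddle 129 [188. 278.] (array([ -37.3, -143.6]), array([ 1.4, 67.8]), 89.62)
saddle 1369 [226. 268.] (array([ -49.1, -101.5]), array([60. , 40.7]), 89.62)
saddle 115 [444. 278.] (array([-36.2, 144.8]), array([ 1.3, 65.6]), 89.75)
lid pts 1854 0.08675454045850764
hasp 11535 (array([-0.15838768,  0.04300158,  0.09003612]), array([-0.0934721 ,  0.06697339,  0.42456798]))
0.97 577 372 [0.077  0.3123 0.0483]
0.9 565 398 [0.114  0.3046 0.048 ]
0.71 225 269 [-0.057  -0.0965  0.0535]
0.51 322 308 [-0.0033  0.0071  0.0363]
[[0.4,[-0.038,-0.042,0.085],0.001],[0.4,[-0.037,-0.041,0.085],0.0],[0.4,[-0.038,-0.041,0.085],0.001],[0.4,[-0.038,-0.042,0.086],0.001],[0.4,[-0.038,-0.041,0.085],0.001]]
end [ 0.5098 -0.2673  0.1398] 96.46
```

Request:
carry_out:
  deltas:
    - [0.4,[-0.038,-0.042,0.085],0.001]
    - [0.4,[-0.037,-0.041,0.085],0]
    - [0.4,[-0.038,-0.041,0.085],0]
    - [0.4,[-0.038,-0.042,0.086],0]
    - [0.4,[-0.038,-0.041,0.085],0]
    - [0.4,[0,0,0],0]
    - [0.4,[0,0,0],0]
    - [0.4,[0,0,0],0]

```text
time: 32.28
eef_pos: [0.5106, -0.2684, 0.1436]
eef_rot: [[-0.993, -0.121, 0.003], [-0.121, 0.993, -0.002], [-0.002, -0.003, -1.0]]
contact_force: [0.8, -0.9, 0.3]
gripper_width: 0.034
gripper_force: 0.0
```

```bash
python3 - <<'E'
from g import *
plan((W(-.049,-.1017,.05),A-.1,.4,35))
E
```

```text
[[0.4,[0.0,0.001,0.062],0.0],[0.4,[0.001,0.001,0.063],0.0],[0.4,[0.0,0.001,0.062],0.0]]
end [ 0.51   -0.2669  0.0501] 96.97
```

Request:
carry_out:
  deltas:
    - [0.4,[0,0.001,0.062],0]
    - [0.4,[0.001,0.001,0.063],0]
    - [0.4,[0,0,0.062],0]
    - [0.4,[0,0,0],0]
    - [0.05,[0,0,0],0]
    - [0.05,[0,0,0],0]
    - [0.05,[0,0,0],0]
    - [0.05,[0,0,0],0]

```text
time: 33.28
eef_pos: [0.5103, -0.2684, 0.0503]
eef_rot: [[-0.993, -0.121, 0.003], [-0.121, 0.993, -0.002], [-0.002, -0.002, -1.0]]
contact_force: [-1.1, 1.3, 8.2]
gripper_width: 0.011
gripper_force: 40.5
```

```bash
python3 - <<'E'
from g import *
s=get_state();p0=np.array(s['eef_pos']);h=p0[2]-.006
print('h',h);plan((p0+[0,0,.13],A,.05,50),(rail(.150,.18),RA,.05,58))
E
```

```text
h 0.044258950367674084
[[0.05,[0.0,0.0,-0.087],0.0],[0.05,[0.0,0.0,-0.086],0.0],[0.05,[0.0,0.0,-0.087],-0.001],[0.05,[-0.009,0.108,0.0],0.006],[0.05,[-0.008,0.108,0.0],0.006],[0.05,[-0.005,0.108,0.0],0.005],[0.05,[-0.003,0.109,0.0],0.006],[0.05,[-0.002,0.108,0.0],0.006],[0.05,[0.0,0.108,0.0],0.006],[0.05,[0.003,0.108,0.0],0.006]]
[[0.05,[0.005,0.109,0.001],0.006]]
end [0.4939 0.1648 0.1798] 88.64
```

Request:
carry_out:
  deltas:
    - [0.05,[0,0,-0.087],0]
    - [0.05,[0,0,-0.086],0]
    - [0.05,[0,0,-0.087],0]
    - [0.05,[-0.009,0.108,0],0.006]
    - [0.05,[-0.008,0.108,0],0.006]
    - [0.05,[-0.005,0.108,0],0.006]
    - [0.05,[-0.003,0.109,0],0.006]
    - [0.05,[-0.002,0.108,0],0.006]
    - [0.05,[0,0.108,0],0.006]
    - [0.05,[0.003,0.108,0],0.006]

```text
time: 34.52
eef_pos: [0.4963, 0.113, 0.1783]
eef_rot: [[-1.0, 0.012, 0.001], [0.012, 1.0, -0.0], [-0.001, -0.0, -1.0]]
contact_force: [0.6, 0.2, -2.1]
gripper_width: 0.011
gripper_force: 39.6
```

Request:
carry_out:
  deltas:
    - [0.05,[0.004,0.109,0],0.004]
    - [0.05,[0,0,0],0]
    - [0.05,[0,0,0],0]
    - [0.05,[0,0,0],0]

```text
time: 35.02
eef_pos: [0.4956, 0.1645, 0.1779]
eef_rot: [[-1.0, 0.025, -0.0], [0.025, 1.0, -0.0], [0.0, -0.0, -1.0]]
contact_force: [0.5, -0.4, -2.4]
gripper_width: 0.0113
gripper_force: 39.9
```

```bash
python3 low.py .150 .0443; python3 st.py
```

```text
[0.4956 0.1645 0.1779] 0.011312139218283149 [ 0.5 -0.4 -2.4]
[[0.05,[0.001,0.0001,0.0611],-0.0003],[0.05,[0.001,0.0,0.0611],-0.0004],[0.05,[0.001,0.0001,0.0611],-0.0003],[0.05,[0.0,0.0,0.019],0.0],[0.05,[0.0,0.0,0.019],0.0]]
end [0.4941 0.1647 0.0673] 88.72
t 35.02 d 0.1485 lat -0.0001 z 0.1779 F [ 0.5 -0.4 -2.4] w 0.0113 39.9
```

Request:
carry_out:
  deltas:
    - [0.05,[0,0,0.061],0]
    - [0.05,[0,0,0.061],0]
    - [0.05,[0,0,0.061],0]
    - [0.05,[0,0,0.019],0]
    - [0.05,[0,0,0.019],0]
    - [0.05,[0,0,0.002],0]
    - [0.05,[0,0,0],0]
    - [0.05,[0,0,0],0]

```text
time: 36.02
eef_pos: [0.496, 0.1658, 0.0672]
eef_rot: [[-1.0, 0.024, 0.002], [0.024, 1.0, 0.0], [-0.002, 0.0, -1.0]]
contact_force: [0.6, 0.3, -2.1]
gripper_width: 0.011
gripper_force: 39.9
```

```bash
python3 st.py
```

```text
t 36.02 d 0.148 lat 0.0012 z 0.0672 F [ 0.6  0.3 -2.1] w 0.011 39.9
```

Request:
carry_out:
  deltas:
    - [0.05,[-0.01,-0.001,0.002],0]
    - [0.05,[-0.025,-0.001,0],0]
    - [0.05,[-0.025,0,0],0]
    - [0.05,[-0.025,0,0],0]
    - [0.05,[-0.004,0,0.001],0]
    - [0.05,[-0.003,0,0.001],0]
    - [0.05,[-0.003,0,0],0]
    - [0.05,[0,0,0],0]
    - [0.05,[0,0,0],0]

```text
time: 37.15
eef_pos: [0.5435, 0.1638, 0.0663]
eef_rot: [[-1.0, 0.024, 0.0], [0.024, 1.0, -0.0], [-0.0, -0.0, -1.0]]
contact_force: [-8.1, -0.7, 14.1]
gripper_width: 0.011
gripper_force: 42.1
```

```bash
python3 st.py
```

```text
t 37.15 d 0.1005 lat 0.0002 z 0.0663 F [-8.1 -0.7 14.1] w 0.011 42.1
```

Request:
carry_out:
  deltas:
    - [0.05,[-0.003,0,0],0]
    - [0.05,[-0.003,0,0],0]
    - [0.05,[-0.002,0,0],0]
    - [0.05,[-0.002,0,0],0]
    - [0.05,[0,0,0],0]

```text
time: 37.78
eef_pos: [0.5453, 0.1638, 0.0663]
eef_rot: [[-1.0, 0.023, -0.008], [0.023, 1.0, -0.001], [0.008, -0.001, -1.0]]
contact_force: [-21.4, -1.0, 26.4]
gripper_width: 0.0111
gripper_force: 43.6
```

Request:
carry_out:
  deltas:
    - [0.3,[0,0,0],0]
    - [0.3,[0,0,0],0]
    - [0.3,[0,0,0],0]
    - [0.4,[0,0,-0.05],0]
    - [0.4,[0,0,-0.09],0]
    - [0.4,[0,0,-0.1],0]
    - [0.4,[0,0,-0.1],0]
    - [0.4,[0.05,0,-0.09],0]
    - [0.4,[0,0,0],0]
    - [0.4,[0,0,0],0]

```text
time: 39.02
eef_pos: [0.5228, 0.164, 0.2787]
eef_rot: [[-1.0, 0.024, -0.001], [0.024, 1.0, -0.0], [0.001, -0.0, -1.0]]
contact_force: [-0.4, 0.7, -1.0]
gripper_width: 0.0341
gripper_force: 0.0
```

```bash
cat > row.py <<'E'
from g import *
import sys
from fit import rect
p=shot(sys.argv[1]);save(p,sys.argv[2]);X=cloud(p)
E=(X-S)@np.stack([U,[-U[1],U[0],0],[0,0,1]],1)
m=(E[...,0]>-.22)&(E[...,0]<.0)&(abs(E[...,1])<.05)&(E[...,2]>.044)&(E[...,2]<.0555)
Q=E[m];print('saddle tops',len(Q),rect(Q))
m=(E[...,0]>-.22)&(E[...,0]<.0)&(abs(E[...,1])<.05)&(E[...,2]>.062)&(E[...,2]<.085)
Q=E[m];print('fins',len(Q),rect(Q),'ztop',np.percentile(Q[:,2],[50,99]))
q=E[(E[...,2]>.06)&(E[...,2]<.072)&(E[...,0]>-.005)&(E[...,0]<.03)&(abs(E[...,1])<.04)];print('stop x',np.percentile(q[:,0],[1,99]) if len(q) else '')
E
python3 row.py wrist w4.png
```

```text
saddle tops 6646 (array([-59.8,   1.8]), array([ 60.8, 119.5]), 89.98)
fins 2026 (array([-59.7,   2. ]), array([119.4,  12.4]), 0.31) ztop [0.07473266 0.08149408]
stop x [0.00050131 0.01315667]
```

View pics/w4.png

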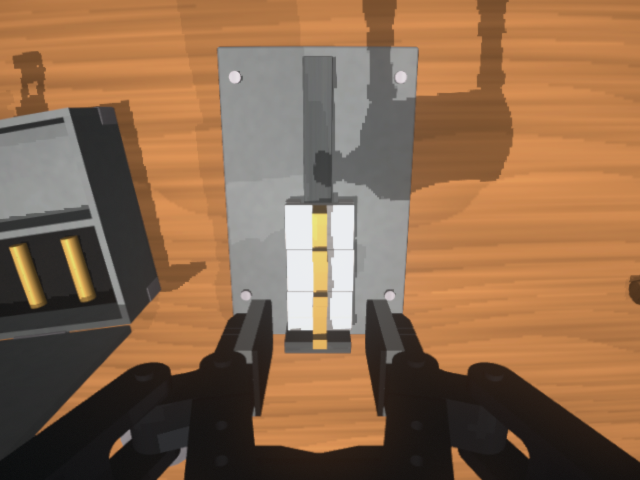

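The row measures 119.5 mm and is closed, square and flush to the stop at row 335. All three carriers are placed, so I'll shut the lid.

```bash
python3 - <<'E'
from g import *
plan(([.57,.06,.36],93,.6,55),([.6785,-.201,.36],A,.6,58))
E
```

```text
[[0.6,[-0.033,-0.068,-0.055],-0.008],[0.6,[-0.032,-0.07,-0.055],-0.008],[0.6,[-0.03,-0.07,-0.055],-0.008],[0.6,[-0.038,-0.106,0.0],-0.005],[0.6,[-0.036,-0.108,0.0],-0.004],[0.6,[-0.035,-0.107,0.0],-0.005],[0.6,[-0.033,-0.108,0.0],-0.004],[0.6,[-0.032,-0.109,0.0],-0.005]]
end [ 0.6784 -0.2013  0.3602] 97.09
```

Request:
carry_out:
  deltas:
    - [0.6,[-0.033,-0.068,-0.055],-0.008]
    - [0.6,[-0.032,-0.07,-0.055],-0.008]
    - [0.6,[-0.03,-0.07,-0.055],-0.008]
    - [0.6,[-0.038,-0.106,0],-0.005]
    - [0.6,[-0.036,-0.108,0],-0.004]
    - [0.6,[-0.035,-0.107,0],-0.005]
    - [0.6,[-0.033,-0.108,0],-0.004]
    - [0.6,[-0.032,-0.109,0],-0.005]
    - [0.6,[0,0,0],0]
    - [0.6,[0,0,0],0]

```text
time: 40.33
eef_pos: [0.6788, -0.2008, 0.3597]
eef_rot: [[-0.992, -0.123, -0.003], [-0.123, 0.992, 0.002], [0.003, 0.002, -1.0]]
contact_force: [0.4, 0.1, -0.4]
gripper_width: 0.0512
gripper_force: 0.0
```

```bash
python3 - <<'E'
from g import *
for n in ['scene','wrist']:
    p=shot(n);save(p,n+'5.png');X=cloud(p);L=(X-C)@CR
    m=(abs(L[...,1]+.055)<.02)&(abs(L[...,0]-.125)<.025)&(abs(L[...,2]-.23)<.02);Q=L[m];print(n,len(Q),(Q.min(0).round(4),Q.max(0).round(4)) if len(Q) else '')
    m=(abs(L[...,1])<.04)&(L[...,0]>.05)&(L[...,0]<.12)&(L[...,2]>.12)&(L[...,2]<.3);Q=L[m]
    if len(Q)>20: print('lid',len(Q),Q.min(0).round(4),Q.max(0).round(4))
    for t in [84,88,92,96]:
        print(t,(lk(t)).round(4))
plan(([.6785,-.201,.236],A,.6,35))
E
```

```text
scene 103 (array([ 0.1009, -0.0738,  0.2237]), array([ 0.1225, -0.0446,  0.2392]))
lid 928 [ 0.0825 -0.0399  0.1203] [0.1035 0.04   0.2643]
84 [ 0.6571 -0.2017  0.2283]
88 [ 0.6676 -0.2004  0.227 ]
92 [ 0.678  -0.1991  0.2249]
96 [ 0.6882 -0.1978  0.222 ]
wrist 1218 (array([ 0.1   , -0.0699,  0.2266]), array([ 0.1207, -0.0421,  0.2365]))
lid 3657 [ 0.0825 -0.04    0.1201] [0.0961 0.04   0.2606]
84 [ 0.6571 -0.2017  0.2283]
88 [ 0.6676 -0.2004  0.227 ]
92 [ 0.678  -0.1991  0.2249]
96 [ 0.6882 -0.1978  0.222 ]
[[0.6,[0.0,-0.001,0.063],0.0],[0.6,[0.001,0.0,0.063],0.0],[0.6,[0.0,-0.001,0.062],0.001],[0.6,[0.0,0.0,0.063],0.0]]
end [ 0.6785 -0.2008  0.2361] 96.99
```

View pics/wrist5.png

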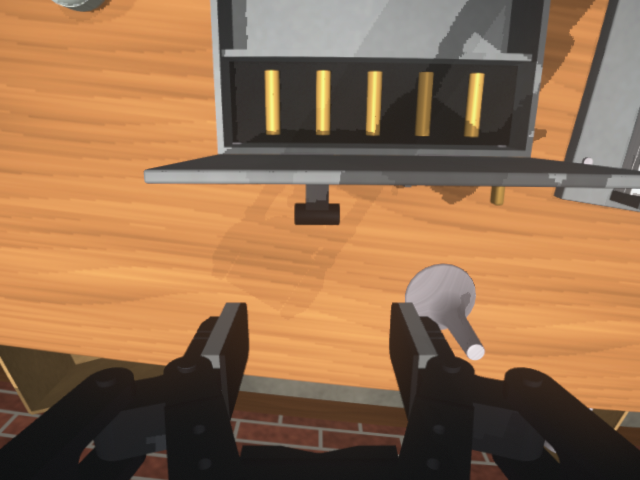

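The knob bar is at (317,214), the lid is at about 87° and the front bay is empty. I'll descend on the measured knob.

```bash
python3 - <<'E'
from g import *
plan((W(.1137,-.056,.30),A,.6,40),(W(.1137,-.056,.2305),A,.6,35))
E
```

```text
[[0.6,[0.013,0.0,0.062],0.0],[0.6,[0.014,0.0,0.061],0.001],[0.6,[0.0,0.0,0.07],0.0],[0.6,[0.0,0.0,0.069],0.0]]
end [ 0.6655 -0.2014  0.2306] 96.99
```

Request:
carry_out:
  deltas:
    - [0.6,[0.013,0,0.062],0]
    - [0.6,[0.014,0,0.061],0]
    - [0.6,[0,0,0.07],0]
    - [0.6,[0,0,0.069],0]
    - [0.6,[0,0,0],0]
    - [0.2,[0,0,0],0]
    - [0.2,[0,0,0],0]
    - [0.2,[0,0,0],0]
    - [0.2,[0,0,0],0]
  newtons: 40

```text
time: 41.55
eef_pos: [0.6666, -0.2028, 0.2339]
eef_rot: [[-0.992, -0.124, 0.004], [-0.124, 0.992, -0.001], [-0.004, -0.002, -1.0]]
contact_force: [-1.5, 2.1, 6.1]
gripper_width: 0.0268
gripper_force: 41.1
```

```bash
python3 - <<'E'
from g import *
s=get_state();p0=np.array(s['eef_pos']);off=p0-lk(87);print(np.round(p0,4),np.round(s['contact_force'],1),s['gripper_width'],s['gripper_force'],off.round(4))
plan(*[(lk(t)+off,A,.2,30) for t in np.linspace(87,0,19)[1:]])
E
```

```text
[ 0.6666 -0.2028  0.2339] [-1.5  2.1  6.1] 0.02681981278928116 41.05808436870575 [ 0.0016 -0.0021  0.0066]
[[0.2,[0.026,0.0,-0.003],0.0],[0.2,[0.025,0.0,0.0],0.0],[0.2,[0.026,0.0,0.002],0.0],[0.2,[0.026,0.0,0.003],0.0],[0.2,[0.025,0.0,0.006],0.0],[0.2,[0.024,0.0,0.009],0.0],[0.2,[0.024,0.0,0.01],0.0],[0.2,[0.023,0.0,0.012],0.0],[0.2,[0.022,0.0,0.014],0.0],[0.2,[0.02,0.0,0.015],0.0]]
[[0.2,[0.019,0.0,0.018],0.0],[0.2,[0.018,0.0,0.019],0.0],[0.2,[0.015,0.0,0.02],0.0],[0.2,[0.014,0.0,0.022],0.0],[0.2,[0.013,0.0,0.023],0.0],[0.2,[0.01,0.0,0.023],0.0],[0.2,[0.008,0.0,0.025],0.0],[0.2,[0.006,0.0,0.025],0.0]]
end [ 0.4959 -0.2241  0.1124] 97.11
```

Request:
carry_out:
  deltas:
    - [0.2,[0.026,0.0,-0.003],0.0]
    - [0.2,[0.025,0.0,0.0],0.0]
    - [0.2,[0.026,0.0,0.002],0.0]
    - [0.2,[0.026,0.0,0.003],0.0]
    - [0.2,[0.025,0.0,0.006],0.0]
    - [0.2,[0.024,0.0,0.009],0.0]
    - [0.2,[0.024,0.0,0.01],0.0]
    - [0.2,[0.023,0.0,0.012],0.0]
    - [0.2,[0.022,0.0,0.014],0.0]
    - [0.2,[0.02,0.0,0.015],0.0]

```text
time: 42.8
eef_pos: [0.5466, -0.2169, 0.2005]
eef_rot: [[-0.992, -0.124, 0.003], [-0.124, 0.992, 0.0], [-0.003, -0.0, -1.0]]
contact_force: [-3.7, 8.2, 12.0]
gripper_width: 0.0265
gripper_force: 43.5
```

Request:
carry_out:
  deltas:
    - [0.2,[0.019,0.0,0.018],0.0]
    - [0.2,[0.018,0.0,0.019],0.0]
    - [0.2,[0.015,0.0,0.02],0.0]
    - [0.2,[0.014,0.0,0.022],0.0]
    - [0.2,[0.013,0.0,0.023],0.0]
    - [0.2,[0.01,0.0,0.023],0.0]
    - [0.2,[0.008,0.0,0.025],0.0]
    - [0.2,[0.006,0.0,0.025],0.0]
    - [0.2,[0,0,0.004],0]
    - [0.2,[0,0,0],0]

```text
time: 44.05
eef_pos: [0.4925, -0.2232, 0.1067]
eef_rot: [[-0.992, -0.124, -0.006], [-0.124, 0.992, 0.002], [0.006, 0.003, -1.0]]
contact_force: [-9.5, 1.8, 1.5]
gripper_width: 0.0265
gripper_force: 51.8
```

```bash
python3 st.py;  python3 - <<'E'
from g import *
print(get_state()['eef_pos'],lk(0))
E
```

```text
t 44.05 d 0.1429 lat -0.3878 z 0.1067 F [-9.5  1.8  1.5] w 0.0265 51.8
[ 0.49247414 -0.22317022  0.10671946] [ 0.49419713 -0.22182549  0.10600006]
```

Request:
carry_out:
  deltas:
    - [0.2,[-0.002,0,0.003],0]
    - [0.2,[0,0,0.003],0]
    - [0.2,[0,0,0.002],0]
    - [0.2,[0,0,0],0]
    - [0.2,[0,0,0],0]

```text
time: 44.68
eef_pos: [0.4921, -0.2232, 0.1028]
eef_rot: [[-0.992, -0.125, -0.01], [-0.125, 0.992, 0.003], [0.009, 0.004, -1.0]]
contact_force: [-15.8, 1.6, 5.9]
gripper_width: 0.0267
gripper_force: 52.4
```

Request:
carry_out:
  deltas:
    - [0.6,[0,0,0],0]
    - [0.6,[0,0,0],0]
    - [0.6,[0,0,-0.06],0]
    - [0.4,[0,0,-0.09],0]
    - [0.2,[0,0,-0.09],0]
    - [0.2,[0.07,0.05,-0.09],0]
    - [0.2,[0.07,0.05,-0.09],0]
    - [0.2,[0.05,0.04,-0.09],0]
    - [0.3,[0,0,0],0]
    - [0.3,[0,0,0],0]

```text
time: 45.92
eef_pos: [0.3931, -0.1662, 0.3583]
eef_rot: [[-0.992, -0.124, 0.001], [-0.124, 0.992, -0.001], [-0.001, -0.001, -1.0]]
contact_force: [0.6, 0.6, -0.9]
gripper_width: 0.0259
gripper_force: 0.0
```

```bash
cat > chk.py <<'E'
from g import *
import sys
p=shot('wrist');save(p,sys.argv[1]);X=cloud(p);L=(X-C)@CR;print(np.round(p['state']['eef_pos'],4))
m=(abs(L[...,1]+.02)<.05)&(abs(L[...,0])<.08)&(L[...,2]>.07)&(L[...,2]<.087)
Q=L[m];f=np.linalg.lstsq(np.c_[Q[:,0],Q[:,1],np.ones(len(Q))],Q[:,2],rcond=None)[0];print('lid plane',len(Q),np.degrees(np.arctan(f[:2])).round(2),f[2].round(4))
m=(abs(L[...,1]+.055)<.02)&(abs(L[...,0]+.059)<.025)&(L[...,2]>.095)&(L[...,2]<.14);Q=L[m];print('lid knob',len(Q),Q.min(0).round(4),Q.max(0).round(4))
m=(abs(L[...,1]-.055)<.018)&(L[...,0]<-.02)&(L[...,0]>-.17)&(L[...,2]>.09)&(L[...,2]<.16);Q=L[m];print('hasp',len(Q),Q.min(0).round(4),Q.max(0).round(4))
m2=m&(abs(L[...,0]+.145)<.02);Q=L[m2];print(len(Q),(Q.min(0).round(4),Q.max(0).round(4)) if len(Q) else '')
E
python3 chk.py c1.png
```

```text
[ 0.3931 -0.1662  0.3583]
lid plane 8123 [ 0.03 -0.02] 0.0841
lid knob 486 [-0.0664 -0.0691  0.095 ] [-0.0519 -0.0407  0.1147]
hasp 1062 [-0.1427  0.0413  0.09  ] [-0.0597  0.0697  0.1446]
632 (array([-0.1427,  0.0425,  0.1248]), array([-0.1251,  0.0682,  0.1446]))
```

View pics/c1.png

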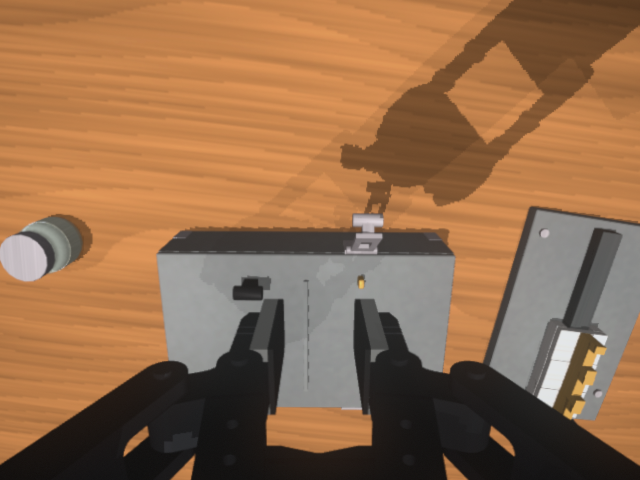

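The lid is shut flat (plane tilt 0.03°, z 84.1 mm), the hasp bar is at (368,218) at about 118°, and the row on the rail is still intact. Now the hasp.

```bash
python3 - <<'E'
from g import *
plan((W(-.1367,.0555,.21),A,.55,55))
E
```

```text
[[0.55,[-0.011,0.029,0.098],0.0],[0.55,[-0.01,0.028,0.099],0.0],[0.55,[-0.011,0.029,0.098],0.0]]
end [ 0.4035 -0.1214  0.2099] 97.1
```

Request:
carry_out:
  deltas:
    - [0.55,[-0.011,0.029,0.098],0]
    - [0.55,[-0.01,0.028,0.099],0]
    - [0.55,[-0.011,0.029,0.098],0]
    - [0.55,[0,0,0],0]
    - [0.55,[0,0,0],0]
    - [0.55,[0,0,0],0]

```text
time: 46.72
eef_pos: [0.4048, -0.1228, 0.2133]
eef_rot: [[-0.992, -0.123, 0.003], [-0.123, 0.992, -0.002], [-0.003, -0.003, -1.0]]
contact_force: [0.0, -0.3, 0.8]
gripper_width: 0.047
gripper_force: 0.0
```

```bash
python3 - <<'E'
from g import *
plan((W(-.1367,.0555,.129),A,.55,30))
E
```

```text
[[0.55,[0.001,0.001,0.056],0.0],[0.55,[0.0,0.001,0.056],0.0],[0.55,[0.001,0.001,0.057],0.0]]
end [ 0.4036 -0.1215  0.1288] 97.06
```

Request:
carry_out:
  deltas:
    - [0.55,[0.001,0.001,0.056],0]
    - [0.55,[0,0.001,0.056],0]
    - [0.55,[0.001,0.001,0.057],0]
    - [0.55,[0,0,0],0]
    - [0.2,[0,0,0],0]
    - [0.2,[0,0,0],0]
    - [0.2,[0,0,0],0]
    - [0.2,[0,0,0],0]
  newtons: 25

```text
time: 47.72
eef_pos: [0.4039, -0.1225, 0.129]
eef_rot: [[-0.992, -0.124, 0.004], [-0.124, 0.992, -0.006], [-0.003, -0.006, -1.0]]
contact_force: [-0.5, -5.4, -0.7]
gripper_width: 0.0248
gripper_force: 26.3
```

```bash
python3 - <<'E'
from g import *
s=get_state();p0=np.array(s['eef_pos']);off=p0-hk(117.6);print(np.round(p0,4),np.round(s['contact_force'],1),s['gripper_width'],s['gripper_force'],off.round(4))
off=off*[1,1,1];plan(*[(hk(t)+off,A,.2,30) for t in np.linspace(117.6,0,14)[1:]])
E
```

```text
[ 0.4039 -0.1225  0.129 ] [-0.5 -5.4 -0.7] 0.024781488815688098 26.343237161636353 [ 0.0003 -0.0004  0.0017]
[[0.2,[-0.014,0.0,-0.011],0.0],[0.2,[-0.016,0.0,-0.01],0.0],[0.2,[-0.016,0.0,-0.006],0.0],[0.2,[-0.018,0.0,-0.004],0.0],[0.2,[-0.018,0.0,-0.001],0.0],[0.2,[-0.018,0.0,0.002],0.0],[0.2,[-0.018,0.0,0.005],0.0],[0.2,[-0.016,0.0,0.007],0.0],[0.2,[-0.015,0.0,0.01],0.0],[0.2,[-0.014,0.0,0.012],0.0]]
[[0.2,[-0.011,0.0,0.014],0.0],[0.2,[-0.009,0.0,0.016],0.0],[0.2,[-0.006,0.0,0.017],0.0]]
end [ 0.4977 -0.1109  0.1035] 97.11
```

Request:
carry_out:
  deltas:
    - [0.2,[-0.014,0.0,-0.011],0.0]
    - [0.2,[-0.016,0.0,-0.01],0.0]
    - [0.2,[-0.016,0.0,-0.006],0.0]
    - [0.2,[-0.018,0.0,-0.004],0.0]
    - [0.2,[-0.018,0.0,-0.001],0.0]
    - [0.2,[-0.018,0.0,0.002],0.0]
    - [0.2,[-0.018,0.0,0.005],0.0]
    - [0.2,[-0.016,0.0,0.007],0.0]
    - [0.2,[-0.015,0.0,0.01],0.0]
    - [0.2,[-0.014,0.0,0.012],0.0]

```text
time: 48.98
eef_pos: [0.4872, -0.1128, 0.1289]
eef_rot: [[-0.992, -0.124, 0.009], [-0.124, 0.992, -0.006], [-0.008, -0.007, -1.0]]
contact_force: [1.1, -4.6, 7.0]
gripper_width: 0.0254
gripper_force: 27.6
```

Request:
carry_out:
  deltas:
    - [0.2,[-0.011,0.0,0.014],0.0]
    - [0.2,[-0.009,0.0,0.016],0.0]
    - [0.2,[-0.006,0.0,0.017],0.0]
    - [0.2,[0,0,0.003],0]
    - [0.2,[0,0,0],0]
    - [0.2,[0,0,0],0]

```text
time: 49.72
eef_pos: [0.5023, -0.1111, 0.1049]
eef_rot: [[-0.992, -0.123, 0.015], [-0.123, 0.992, -0.006], [-0.014, -0.008, -1.0]]
contact_force: [8.8, -1.7, 6.2]
gripper_width: 0.025
gripper_force: 31.0
```

Request:
carry_out:
  deltas:
    - [0.55,[0,0,0],0]
    - [0.55,[0,0,0],0]
    - [0.55,[0,0,-0.05],0]
    - [0.55,[0,0,-0.09],0]
    - [0.2,[0.05,0,-0.09],0]
    - [0.2,[0.09,0,-0.09],0]
    - [0,[0.05,0,-0.09],0]
    - [0,[0,0,0],0]
    - [0,[0,0,0],0]

```text
time: 50.85
eef_pos: [0.4023, -0.1199, 0.303]
eef_rot: [[-0.992, -0.123, -0.001], [-0.123, 0.992, 0.001], [0.001, 0.001, -1.0]]
contact_force: [1.2, -0.3, 0.6]
gripper_width: 0.0
gripper_force: 0.0
```

```bash
python3 chk.py c2.png; python3 - <<'E'
from g import *
plan((W(-.042,.055,.14),A,0,58))
E
```

```text
[ 0.4023 -0.1199  0.303 ]
lid plane 8873 [ 0.02 -0.01] 0.0841
lid knob 695 [-0.0659 -0.0693  0.0951] [-0.0518 -0.04    0.1148]
hasp 648 [-0.0989  0.0408  0.09  ] [-0.0586  0.0702  0.099 ]
0 
[[0,[-0.048,-0.001,0.081],0.0],[0,[-0.048,-0.002,0.081],0.0],[0,[-0.048,-0.001,0.081],0.0],[0,[-0.047,-0.002,0.082],0.0]]
end [ 0.4974 -0.1108  0.1398] 97.11
```

View pics/c2.png

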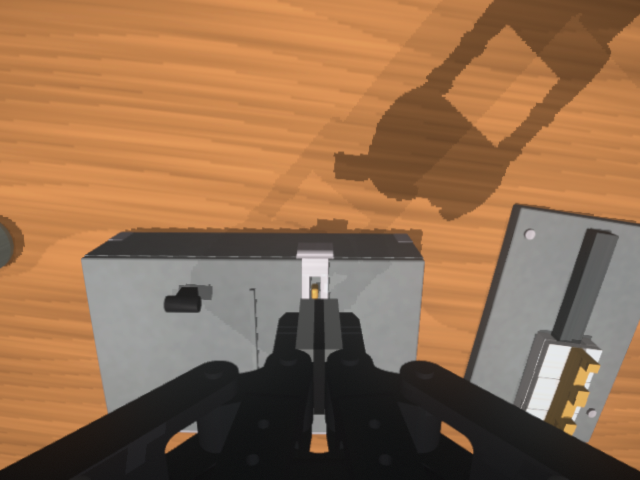

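The hasp lies over the staple (318,275), and the fingers hide its knob. I'll press it lightly to make sure it's flat.

Request:
carry_out:
  deltas:
    - [0,[-0.048,-0.001,0.081],0]
    - [0,[-0.048,-0.002,0.081],0]
    - [0,[-0.048,-0.001,0.081],0]
    - [0,[-0.047,-0.002,0.082],0]
    - [0,[0,0,0],0]
    - [0,[0,0,0.016],0]
    - [0,[0,0,0.012],0]
    - [0,[0,0,0.006],0]
    - [0,[0,0,0],0]
    - [0,[0,0,0],0]

```text
time: 52.15
eef_pos: [0.4979, -0.1115, 0.1246]
eef_rot: [[-0.992, -0.123, 0.001], [-0.123, 0.992, -0.001], [-0.001, -0.001, -1.0]]
contact_force: [-0.5, -0.8, 1.2]
gripper_width: -0.0003
gripper_force: 0.4
```

Request:
carry_out:
  deltas:
    - [0,[0,0,0.003],0]
    - [0,[0,0,0.003],0]
    - [0,[0,0,0.003],0]
    - [0,[0,0,0],0]

```text
time: 52.65
eef_pos: [0.4982, -0.1115, 0.1214]
eef_rot: [[-0.992, -0.124, 0.0], [-0.124, 0.992, -0.0], [-0.0, -0.001, -1.0]]
contact_force: [-4.3, 2.4, 12.7]
gripper_width: -0.0
gripper_force: 6.7
```

Request:
carry_out:
  deltas:
    - [0,[0,0,0.003],0]
    - [0,[0,0,0],0]
    - [0,[0,0,-0.03],0]
    - [0,[0,0,-0.09],0]
    - [0,[0.08,-0.03,-0.09],0]
    - [0,[0.1,-0.05,-0.09],0]
    - [0,[0.09,-0.05,-0.09],0]
    - [0,[0,0,0],0]
    - [0,[0,0,0],0]

```text
time: 53.78
eef_pos: [0.3813, -0.1854, 0.3027]
eef_rot: [[-0.992, -0.123, -0.001], [-0.123, 0.992, 0.001], [0.0, 0.001, -1.0]]
contact_force: [-0.6, -0.1, 0.6]
gripper_width: -0.0001
gripper_force: 0.0
```

```bash
sed -i '$d' chk.py; python3 chk.py c3.png; python3 row.py wrist c3.png; python3 row.py top t9.png; python3 - <<'E'
from g import *
for n in ['top','wrist','scene']:
    p=shot(n);X=cloud(p);L=(X-C)@CR
    m=(abs(L[...,1]-.055)<.014)&(abs(L[...,0]+.042)<.015)&(L[...,2]>.09)&(L[...,2]<.16);Q=L[m];print(n,len(Q),(Q.min(0).round(4),Q.max(0).round(4)) if len(Q) else '')
E
```

```text
[ 0.3813 -0.1854  0.3027]
lid plane 2064 [ 0.   -0.08] 0.0841
lid knob 629 [-0.0662 -0.0688  0.0953] [-0.053  -0.0408  0.1147]
hasp 675 [-0.0999  0.0407  0.09  ] [-0.0346  0.0701  0.1095]
saddle tops 2341 (array([-70.8,  -2.5]), array([100.3,  67.6]), 1.86)
fins 1561 (array([-73.8,  -1.8]), array([92.6, 21.4]), 0.1) ztop [0.0706919  0.08132003]
stop x 
saddle tops 522 (array([-101.3,   -4.7]), array([ 66.7, 202.2]), 89.87)
fins 213 (array([-59.9,  -8. ]), array([119.5,  49.5]), 0.65) ztop [0.07257953 0.08384756]
stop x [-0.00147703  0.01232557]
top 46 (array([-0.056 ,  0.0414,  0.0917]), array([-0.0341,  0.0651,  0.1135]))
wrist 478 (array([-0.0502,  0.0421,  0.09  ]), array([-0.0365,  0.0683,  0.1098]))
scene 51 (array([-0.0564,  0.0415,  0.0902]), array([-0.0308,  0.068 ,  0.1106]))
```

```bash
python3 -c "
from bench import sign_off
print(sign_off())"
```

```text
the job is handed in; nothing more can be done
None
```

I handed the job in after about 54 s of the 210 s: all three carriers sit in one closed row against the end stop, the lid is shut, and the hasp lies flat over the catch. The camera depth checks agree, and no verdict came back.

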